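Stack glued plaques on the tilted stand and weigh them down

ROBOT

A 7-joint arm with a two-finger parallel gripper is mounted at the origin on the work surface. World frame = base frame: x ahead of the robot, y to its left, z up, the work surface at z = 0. Lengths are in m, angles in rad, forces in N, time in s.
With the tool pointing down it reaches from about 0.425 to 0.875 m from the base axis. Payload 4.7 kg.
Tool frame: the origin (TCP) lies on the centre line of the jaws, within the pads' length; the fingertips stand ahead of it and the grasp point (between the pads) lies 2 mm behind it (nose_length is the z of the fingertips in the tool frame, in m); z points along the fingers, y is the line along which they close (so a half turn about z gives the same grasp; the last joint's range is limited). The gripper opens to 87 mm and grips with 3 to 60 N. Pads are 19 mm wide; open, the fingers measure 117 mm over their backs; the gripper's body (75 mm by 190 mm) begins 51 mm behind the grasp point.
Start: joints at [1.331, 0.321, -0.07, 1.45, 0.023, 1.371, -0.057], TCP at [0.163, -0.629, 0.24] pointing down, gripper open.
Joint ranges: [-2.86, 2.86], [-0.3, 2.09], [-1.38, 1.24], [0.06, 2.45], [-1.56, 4.7], [0.09, 2.05], [-2.69, 2.69]. Speed limits (rad/s): [2.57, 2.57, 3.14, 3.14, 3.14, 3.14, 3.14].

INTERFACE

Orientations are given as a rotation vector (axis times angle).
In Python, from bench import * gives the robot as it stands.
- The arm moves only by the tool send_rows, never from a script. Its arguments are lists of equal length, an entry for each row: "xyz": the shift along the tool's x, y, z in mm, a list of three; "dr": the turn, a rotation vector about the tool's x, y, z in rad, a list of three. A call has exactly 10 rows; each row is the pose to reach, as a shift and turn from the pose commanded when the call began, along the tool's axes at that moment; what a row does not reach only later rows make up. A row lasts 1/12 s, in which the tool goes at most 41.7 mm and 7.16 degrees, less where a joint would pass 70% of its speed; a pose out of reach is approached as far as the arm can. A call with a gripper value outside its range is refused whole. "jaw" is the finger opening in mm, from 0 to 87, set as the call begins (left out, the last holds). The fingers move at their own pace and stop on an object; "grip_force" is the grip in N (left out, the last holds). Time passes only in rows, so rows that repeat a pose let the fingers close, or fill a call up. It gives the time, the measured TCP pose, the force, the opening and the grip force at its end, in the units of the state.
- get_state(): the state, without advancing time (a new reading comes with each control period).
- get_image(name): name is "scene" or "top" or "wrist"; returns the picture (384x512x3 uint8, red, green, blue); there is no depth.
- calibration(name): a dict with "vfov" (degrees; the focal length in pixels is half the picture's height over the tangent of half this angle, whatever the lens; pixels are square), "cx", "cy" (the principal point, pixels), "k1" (the pictures are not rectified: a ray, as slopes to the right and down, at radius r is drawn at 1 + k1 r^2 times it, then the intrinsics apply), "rvec" (rotation vector, rad) and "tvec" (3), from world to camera coordinates, as OpenCV has them; the wrist camera has in their place "hand_eye" (4x4, takes a point from camera to tool coordinates, whose origin is the TCP and whose axes are the flange's). Camera axes: x right, y down, z forward; pixel columns grow to the right and rows downward; lengths in m; the calibration is good to about 2 mm. A picture is of the moment at which its call begins: read the wrist's pose just before it. calibration takes no time and is no camera call.
- close_job(): hands the job in; it is judged then, once.
The state is a dict: "time": time; "joint_positions": joint angles; "qd": joint speeds; "joint_torque": joint torques, N m; "position": TCP position; "tool_rot": TCP orientation; "ft_force": force on the tool from outside, world axes, zero at the start; "torque": the same for the moment, N m; "grip_width": opening from 0.0 (shut) to 1.0 (fully open); "grip_force": force on a finger pad.
Only numpy, scipy, OpenCV 4.12 (cv2) and the standard library are available. Lean on these libraries where they do the work, as an engineer would, in place of code of your own. Each camera call takes 0.05 s, during which the arm holds its last target. There are 200 camera calls.

TASK

First push the plywood stand across the desk, without lifting it, until it sits inside the yellow tape outline. Then stack every red plaque flat on the stand's red band and every blue plaque flat on its blue band, in neat piles with the lower end of each plaque flush against the backstop, and once all are stacked lay one steel weight flat and squarely on the middle of each pile. Leave the glue, paint jars, tape roll, brush and mug where they are.

Things in the scene. Friction and masses are not known exactly. Their poses are not given: they have to be found in the camera images.
- stand: loose plywood stand, 0.9 kg, too wide to grip. Origin mid-underside; x from front (low side) to rear, y to its left. Plinth 130 (x) x 210 (y) x 30 mm high, upright faces, nothing overhangs it. On it a ramp, 105 x 210 mm, rises to the rear at 0.35 rad, 34 mm above the desk at its foot, 70 mm at the rear. At its foot, square to the ramp, an 8 mm backstop 43 mm high runs along the whole low side
- bay_red (a point): point on the ramp at the foot of the backstop, middle of the 60 mm wide red band (stand frame -40, 50, 34 mm; no divider between bands). x points up the ramp away from the backstop's face, y along the backstop, z square off the ramp. A flush plaque has its centre at x = 35 mm, z = 6 mm (first), 18 mm (second), 30 mm (third)
- bay_blue (a point): the same for the blue band on the stand's right (stand frame -40, -50, 34 mm), same axes
- outline_mid (a point): middle of a rectangle of yellow tape on the desk, 0 mm high, inner size 166 (x) x 246 mm (y of its own axes); the tape is flat and hinders nothing. The stand belongs inside it with its x along the outline's x
- red1_mid (a point): wooden plaque 70 x 44 x 12 mm (x, y, z of its own axes), about 40 g, bare wood edge and a red painted panel on both faces; lies flat on the desk at the start; this point is its centre. May be absent
- red2_mid (a point): wooden plaque 70 x 44 x 12 mm (x, y, z of its own axes), about 40 g, bare wood edge and a red painted panel on both faces; lies flat on the desk at the start; this point is its centre. May be absent
- red3_mid (a point): wooden plaque 70 x 44 x 12 mm (x, y, z of its own axes), about 40 g, bare wood edge and a red painted panel on both faces; lies flat on the desk at the start; this point is its centre. May be absent
- blue1_mid (a point): wooden plaque 70 x 44 x 12 mm (x, y, z of its own axes), about 40 g, bare wood edge and a blue painted panel on both faces; lies flat on the desk at the start; this point is its centre. May be absent
- blue2_mid (a point): wooden plaque 70 x 44 x 12 mm (x, y, z of its own axes), about 40 g, bare wood edge and a blue painted panel on both faces; lies flat on the desk at the start; this point is its centre. May be absent
- weight1_mid (a point): bare steel block 60 x 44 x 16 mm (its own x, y, z), about 0.33 kg, lies flat on the desk; this point is its centre. The two are alike and either may go on either pile
- weight2_mid (a point): bare steel block 60 x 44 x 16 mm (its own x, y, z), about 0.33 kg, lies flat on the desk; this point is its centre. The two are alike and either may go on either pile
- glue: bystander: white glue bottle, 48 mm across, 130 mm high, upright; origin in its underside (brush: on its axis). Leave it alone
- jar_green: bystander: green paint jar, 40 mm across, 45 mm high; origin in its underside (brush: on its axis). Leave it alone
- jar_yellow: bystander: yellow paint jar, 40 mm across, 45 mm high; origin in its underside (brush: on its axis). Leave it alone
- tape: bystander: roll of yellow tape lying flat, 76 mm across, 20 mm high; origin in its underside (brush: on its axis). Leave it alone
- brush: bystander: paint brush lying on the desk; origin in its underside (brush: on its axis). Leave it alone
- cup: bystander: blue mug, 70 mm across, 90 mm high; origin in its underside (brush: on its axis). Leave it alone
Things that resemble listed ones, but are neither listed nor needed, are in the scene too. Leave any black look-alike of the part that bears blue1_mid alone. What is shaped like the part that bears weight2_mid but black is not meant.

How it is judged:
By the outcome, as a careful person would: the job done as asked, in the order asked, and still so for the second after the job is handed in, with the robot touching nothing.
Of red1, red2, red3 only 2 to 3 are there at a start; the rules pass over those that are not, and their reading is None.
Of blue1, blue2 only 1 to 2 are there at a start; the rules pass over those that are not, and their reading is None.
At some moment in a run one of weight1, weight2 may be knocked a few centimetres aside while the robot is not near it.
Once in a run the grip may slacken for a moment while it holds something.
It also fails if it takes over 210 s, if anything falls off the work surface, if the arm or the gripper's body presses on something with over 40 N, if the wrist force passes 120 N, or if a joint passes its speed limit or range.

## Working session

There is one attempt and no reset: what is moved stays moved. The work goes in short steps, Python scripts to look and compute and a tool call to move; the robot and the scene stay as the last step left them, time stands still between calls to the robot, and variables do not carry over. Pictures are saved under pics/ and viewed, at most 14 in all, crops included, and the job is handed in when it is done.

Besides the shell and the picture viewer there is one more tool, called after "Call:" by a JSON object that holds its "op" and its "data", one argument or row to a line. send_rows: Moves the arm, as the interface text tells. Its arguments: {"type":"object","properties":{"xyz":{"type":"array"},"dr":{"type":"array"},"jaw":{"type":"number"},"grip_force":{"type":"number"}},"required":["xyz","dr"]}

```bash
ls; mkdir -p pics; python3 - <<'E'
from bench import *
import cv2
s=get_state();print({k:s[k] for k in ('time','position','tool_rot','grip_width')})
for n in('top','scene','wrist'):
    print(n,calibration(n))
for n in('top','scene'):
    im=get_image(n);cv2.imwrite(f'pics/{n}0.png',cv2.resize(im[...,::-1],(800,600),interpolation=cv2.INTER_CUBIC))
E
```

```text
pics
{'time': 0.0, 'position': array([ 0.16301323, -0.62868711,  0.2384446 ]), 'tool_rot': array([-3.11443223e+00, -3.97345880e-01,  5.52243267e-04]), 'grip_width': 0.9978227589444107}
top {'vfov': 50.04901293462855, 'cx': 250.4095297026047, 'cy': 187.8230751537799, 'k1': -0.1399471791382728, 'rvec': array([ 2.19303836, -2.18743462,  0.08881761]), 'tvec': array([-0.00818006,  0.55804989,  1.12870477])}
scene {'vfov': 55.27522139536798, 'cx': 254.0391643416566, 'cy': 194.6698122331028, 'k1': -0.035012362923608736, 'rvec': array([ 0.74963191,  2.60025259, -1.14216476]), 'tvec': array([ 0.43538362, -0.17967408,  1.42819525])}
wrist {'vfov': 63.417439868672396, 'cx': 256.7677211636413, 'cy': 189.79200629744977, 'k1': -0.008755290999277925, 'hand_eye': array([[ 5.87199925e-04, -9.66514710e-01, -2.56610542e-01,
         7.00848103e-02],
       [ 9.99999364e-01,  3.20364743e-04,  1.08164814e-03,
        -4.14799346e-04],
       [-9.63219866e-04, -2.56611013e-01,  9.66514283e-01,
        -1.45101232e-01],
       [ 0.00000000e+00,  0.00000000e+00,  0.00000000e+00,
         1.00000000e+00]])}
```

View pics/top0.png

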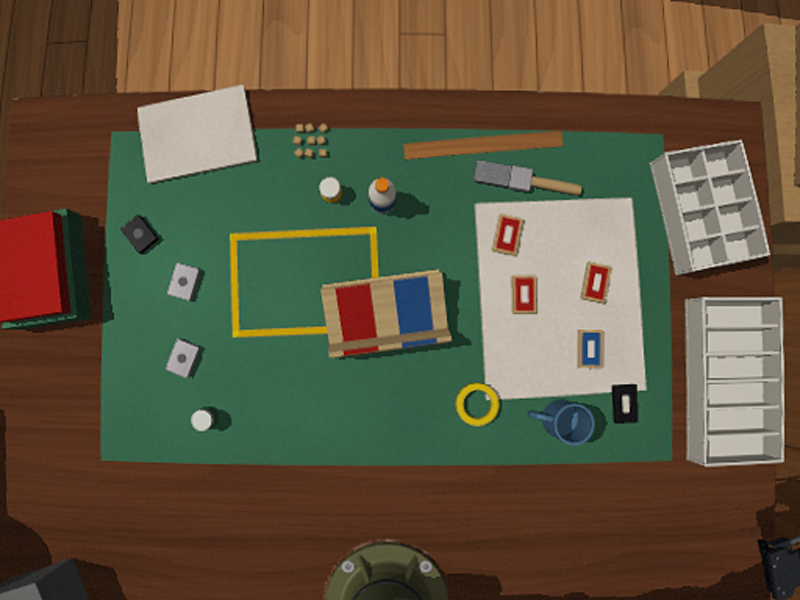

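View pics/scene0.png

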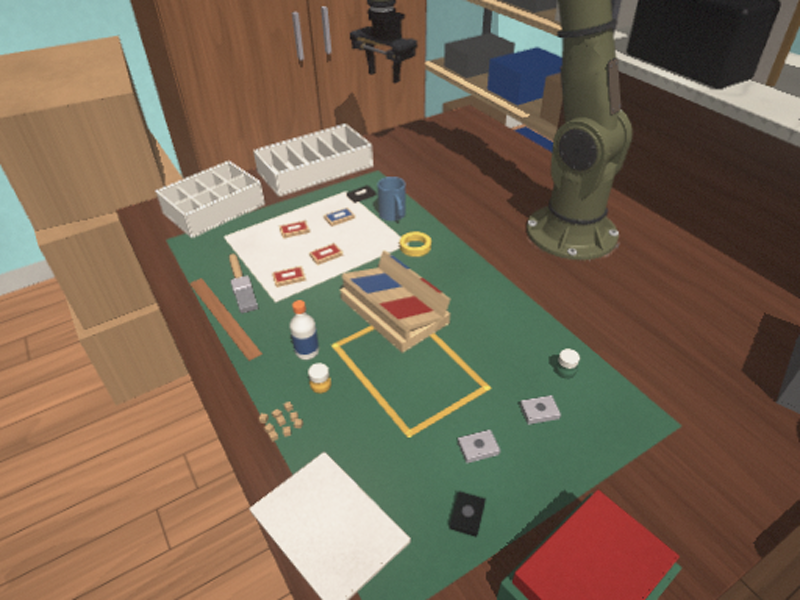

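The top picture (800 px wide) shows red plaques at (508,235), (525,294) and (597,282). The only blue plaque is at (590,348), with a black look-alike at (625,403). The steel weights are at (184,281) and (183,357), with a black one at (140,233) to leave alone. The stand is around (388,313), with its backstop on the robot's side, and the outline is around (305,282).

```bash
cat > lib.py <<'E'
from bench import *
import cv2, numpy as np
from scipy.spatial.transform import Rotation as Rot
from scipy.optimize import least_squares
def cam(n,state=None):
    c=calibration(n); f=192/np.tan(np.radians(c['vfov']/2))
    K=np.array([[f,0,c['cx']],[0,f,c['cy']],[0,0,1]]); D=np.array([c['k1'],0,0,0.])
    if 'rvec' in c: R=cv2.Rodrigues(c['rvec'])[0]; t=c['tvec']
    else:
        T=np.eye(4);T[:3,:3]=Rot.from_rotvec(state['tool_rot']).as_matrix();T[:3,3]=state['position']
        M=np.linalg.inv(T@c['hand_eye']);R,t=M[:3,:3],M[:3,3]
    return K,D,R,np.asarray(t,float)
def unproj(C,px,z):
    K,D,R,t=C; u=cv2.undistortPoints(np.asarray(px,float).reshape(-1,1,2),K,D)[:,0]
    d=np.c_[u,np.ones(len(u))]@R; o=-R.T@t
    return (o+d*((z-o[2])/d[:,2])[:,None])[:,:2]
def proj(C,P):
    K,D,R,t=C; return cv2.projectPoints(np.asarray(P,float).reshape(-1,1,3),cv2.Rodrigues(R)[0],t,K,D)[0][:,0]
def snap(n):
    s=get_state(); im=get_image(n); return im,cam(n,s),s
def blobs(mask,C,z,amin=30):
    n,l,st,ce=cv2.connectedComponentsWithStats(mask.astype(np.uint8)); out=[]
    for i in range(1,n):
        if st[i,4]<amin: continue
        ys,xs=np.where(l==i); w=unproj(C,np.c_[xs,ys],z)*1000
        (c,sz,a)=cv2.minAreaRect(w.astype(np.float32))
        if sz[0]<sz[1]: sz=sz[::-1];a+=90
        out.append((np.round(ce[i]).astype(int),np.round(w.mean(0),1),np.round(c,1),np.round(sz,1),round((a+90)%180-90,1)))
    return out
def hsv(im): return cv2.cvtColor(im,cv2.COLOR_RGB2HSV).astype(int)
def masks(im):
    h=hsv(im);H,S,V=h[...,0],h[...,1],h[...,2]
    return dict(red=((H<6)|(H>174))&(S>150)&(V>90),blue=(H>100)&(H<125)&(S>120)&(V>60),
        yellow=(H>20)&(H<32)&(S>150)&(V>120),grey=(S<40)&(V>100)&(V<225))
E
python3 - <<'E'
from lib import *
im,C,s=snap('top')
m=masks(im)
for k,z in (('red',.012),('blue',.012),('yellow',0),('grey',.016)):
    print(k)
    for b in blobs(m[k],C,z): print(*b)
# enlarged crops
c=cv2.resize(im[140:240,190:310][...,::-1],None,fx=6.6,fy=6,interpolation=cv2.INTER_CUBIC)
c=cv2.resize(im[165:235,200:295][...,::-1],None,fx=8,fy=8,interpolation=cv2.INTER_CUBIC);cv2.imwrite('pics/stand.png',c)
print(Rot.from_rotvec(s['tool_rot']).as_matrix().round(3))
E
```

```text
red
[ 18 171] [607.3 679.9] [609.8 684.5] [194.7 128.1] 8.4
[325 150] [ 668.4 -218.3] [ 668.8 -218.6] [57.  31.1] -12.8
[382 180] [ 581.3 -382.8] [ 581.3 -383. ] [57.8 31.1] -11.1
[335 188] [ 559.2 -247. ] [ 558.9 -246.7] [57.2 28.8] -0.7
[228 200] [525.3  57.1] [525.1  57.2] [96.6 60.8] 8.4
[230 224] [456.8  49.5] [456.7  48.6] [59.7  7.7] -82.2
blue
[264 195] [538.7 -45.4] [538.6 -45.9] [94.6 60.2] 7.2
[378 222] [ 461.6 -369.8] [ 460.8 -370.2] [54.2 29.4] -0.7
[268 219] [471.6 -56.5] [471.6 -56.3] [57.1  5.9] -82.4
[362 270] [ 325.7 -321.4] [ 325.2 -320.7] [47.9 31.5] 10.5
yellow
[185 174] [598.8 180.1] [581.8 152.2] [271.1 191.4] -87.1
[305 259] [ 359.3 -161.6] [ 359.5 -161.9] [76.4 74.1] -0.1
grey
[125  85] [856.5 358.7] [857.6 359.8] [210.9 148.9] -78.8
[454 134] [ 721.8 -609.3] [ 728.6 -611. ] [232.2 203. ] 11.7
[322 112] [ 778.5 -212.6] [ 780.  -211.4] [104.7  41.3] 79.3
[210 119] [753.3 107.5] [753.1 108.7] [37.9 34.2] 0.7
[242 125] [737.7  18. ] [740.2  16.2] [46.  37.5] 63.1
[358 190] [ 552.7 -313.9] [ 554.2 -314.6] [357.8 298.9] 2.9
[325 149] [ 668.3 -217.6] [ 668.1 -217.7] [27.3  9. ] -12.1
[117 180] [580.1 373.4] [580.1 373.4] [61.2 43.9] -15.6
[382 180] [ 581.9 -382.1] [ 581.7 -382. ] [27.7 10.1] -11.0
[335 188] [ 558.8 -246.2] [ 559.9 -247.2] [25.6  8.6] -0.7
[470 242] [ 400.4 -651. ] [ 396.9 -652.7] [314.3 202. ] -0.0
[116 229] [440.8 372.4] [440.9 372.6] [59.8 44.1] -21.6
[378 223] [ 460.2 -368.3] [ 459.4 -368.9] [28.4 11.7] -0.7
[400 258] [ 359.5 -433. ] [ 359.4 -432.9] [28.6 11.9] -0.3
[128 269] [330.2 335. ] [330.4 334.8] [36.5 35.9] -44.9
[222 362] [69.9 70.4] [69.2 70.1] [20.2 19.6] -0.1
[272 362] [ 70.5 -68.6] [ 70.5 -69.6] [19.7 17.3] 89.5
[ 14 380] [-13. 691.] [-10.8 700. ] [85.1 28. ] -83.8
[[ 0.968  0.251 -0.001]
 [ 0.251 -0.968  0.002]
 [-0.    -0.002 -1.   ]]
```

View pics/stand.png

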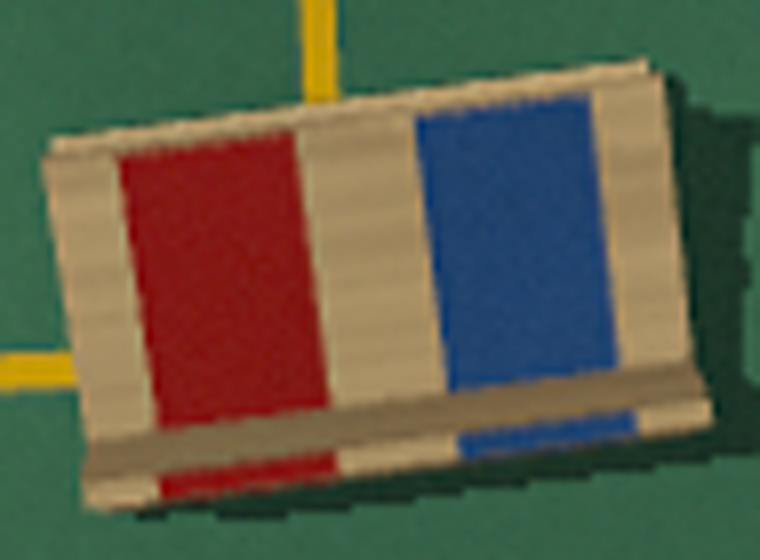

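The crop shows the ramp's rear corners at (45,157) and (663,72). The bands meet the backstop's foot at (160,428), (328,405), (447,392) and (618,368), and the top edge of the backstop's face runs from (85,475) to (703,398). I'll fit the stand's pose to these points and get the outline from its visible sides.

```bash
cat >> lib.py <<'E'
MODEL=np.array([[58.6,105,70],[58.6,-105,70],[-40,80,34],[-40,20,34],[-40,-20,34],[-40,-80,34],[-54.7,105,74.4],[-54.7,-105,74.4]])/1000
def fitstand(C,px,model=MODEL):
    def P(v):
        c,s_=np.cos(v[2]),np.sin(v[2]); M=model.copy()
        M[:,:2]=M[:,:2]@np.array([[c,s_],[-s_,c]])+v[:2]; return M
    r=least_squares(lambda v:(proj(C,P(v))-px).ravel(),[.52,0,0.1]); return r.x,(proj(C,P(r.x))-px).round(1)
E
python3 - <<'E'
from lib import *
im,C,s=snap('top')
px=np.array([[45,157],[663,72],[160,428],[328,405],[447,392],[618,368],[85,475],[703,398]])/8+[200-.5,165-.5]
v,e=fitstand(C,px);print(v,e.tolist())
m=masks(im)['yellow'].copy();m[:,250:]=0
# line fits of tape's sides
ys,xs=np.where(m);w=unproj(C,np.c_[xs,ys],0)*1000
X,Y=w[:,0],w[:,1];print(X.min(),X.max(),Y.min(),Y.max())
far=w[(X>655)&(Y<265)&(Y>50)];near=w[(X<510)&(Y<265)];lef=w[(Y>262)&(X>510)&(X<650)];rig=w[(Y<40)&(X>560)&(X<650)]
for n,a in(('far',far),('near',near),('left',lef),('right',rig)):
    i=0 if n in('far','near') else 1
    p=np.polyfit(a[:,1-i],a[:,i],1);print(n,len(a),p)
E
```

```text
[0.52341829 0.004679   0.13101047] [[-0.6, -1.4], [-0.0, -0.7], [-0.2, 0.2], [0.4, 0.2], [-0.0, -0.0], [0.2, 0.2], [-0.5, 1.0], [0.8, 0.5]]
481.0734055988426 743.6238288847997 19.894447086664258 291.2880811408613
far 338 [-6.52151830e-02  6.82288818e+02]
near 238 [-4.71601223e-02  4.99567956e+02]
left 209 [4.98815359e-02 2.52585813e+02]
right 92 [0.0387462  0.87275529]
```

```bash
cat >> lib.py <<'E'
import json
def RT(yaw,tilt=0):
    # tool x along yaw, z down; tilt>0 leans fingers toward heading "yaw" (yaw = stand heading)
    return Rot.from_euler('z',yaw)*Rot.from_euler('y',-tilt)*Rot.from_euler('x',np.pi)
def plan(tg,cur=None):
    """tg: list of (xyz mm, Rot). prints the rounded shift/turn for each call, chained."""
    s=get_state(); p,R=cur or (s['position']*1000,Rot.from_rotvec(s['tool_rot']))
    for q,Q in tg:
        d=R.inv().apply(np.array(q)-p).round(1); w=(R.inv()*Q).as_rotvec().round(3)
        print('xyz',d.tolist(),'dr',w.tolist(),'|rows',round(max(np.linalg.norm(d)/41.7,np.degrees(np.linalg.norm(w))/7.16),1))
        p=p+R.apply(d);R=R*Rot.from_rotvec(w)
    return p,R
E
python3 - <<'E'
from lib import *
import bench
print([n for n in dir(bench) if not n.startswith('_')],getattr(bench,'nose_length',None), get_state().keys())
th=.048; side=RT(np.pi/2+th)
print(side.as_matrix().round(2), RT(0,.35).as_matrix().round(2))
def sidept(y): # point on the final stand's y line
    c,s_=np.cos(th),np.sin(th); return [530-s_*y,y]
plan([([400,-400,200],Rot.from_euler('z',1.0)*Rot.from_euler('x',np.pi)),([535,-150,150],side),([535,-150,30],side)])
E
```

```text
['MotionError', 'calibration', 'close_job', 'get_image', 'get_state', 'nose_length'] 0.017 dict_keys(['time', 'joint_positions', 'qd', 'joint_torque', 'position', 'tool_rot', 'ft_force', 'torque', 'grip_force', 'grip_width'])
[[-0.05  1.    0.  ]
 [ 1.    0.05  0.  ]
 [ 0.    0.   -1.  ]] [[ 0.94 -0.    0.34]
 [ 0.   -1.   -0.  ]
 [ 0.34  0.   -0.94]]
xyz [286.8, -162.0, 39.1] dr [-0.001, -0.0, -0.746] |rows 8.0
xyz [283.3, -21.5, 50.1] dr [0.0, -0.0, -0.619] |rows 6.9
xyz [-0.0, -0.1, 120.0] dr [0.0, -0.0, 0.0] |rows 2.9
```

Call:
{"op": "send_rows", "data": {
  "xyz": [
    [29,-16,4],
    [58,-32,8],
    [86,-49,12],
    [115,-65,16],
    [144,-81,20],
    [172,-97,23],
    [201,-113,27],
    [230,-130,31],
    [258,-146,35],
    [287,-162,39]
  ],
  "dr": [
    [0,0,-0.075],
    [0,0,-0.15],
    [0,0,-0.225],
    [0,0,-0.3],
    [0,0,-0.373],
    [0,0,-0.45],
    [0,0,-0.525],
    [0,0,-0.6],
    [0,0,-0.675],
    [0,0,-0.746]
  ],
  "jaw": 87
}}

```text
time: 1.03
position: [0.401, -0.3991, 0.2004]
tool_rot: [2.754, 1.511, -0.001]
ft_force: [0.9, -0.4, -0.6]
grip_width: 1.0
grip_force: 0.0
```

Call:
{"op": "send_rows", "data": {
  "xyz": [
    [31,-2,5],
    [62,-5,10],
    [94,-7,16],
    [125,-10,22],
    [157,-12,28],
    [190,-14,34],
    [220,-17,40],
    [252,-19,45],
    [283,-21,50],
    [283,-21,50]
  ],
  "dr": [
    [0,0,-0.07],
    [0,0,-0.14],
    [0,0,-0.21],
    [0,0,-0.28],
    [0,0,-0.35],
    [0,0,-0.42],
    [0,0,-0.49],
    [0,0,-0.555],
    [0,0,-0.619],
    [0,0,-0.619]
  ]
}}

```text
time: 1.87
position: [0.5378, -0.1427, 0.1499]
tool_rot: [-2.152, -2.285, -0.007]
ft_force: [-0.1, 1.4, 0.9]
grip_width: 1.0
grip_force: 0.0
```

```bash
python3 - <<'E'
from lib import *
th=.048; side=RT(np.pi/2+th)
s=get_state();print(s['time'],s['position'],Rot.from_rotvec(s['tool_rot']).as_matrix().round(3).tolist(),s['ft_force'],s['joint_positions'].round(2))
R=Rot.from_euler('z',th).as_matrix()
c=np.array([581.5,152,0]); 
f=c+R@[0,-105-9.5,0]; print('final tool',f)
f[2]=30
# start along the push line with x offset to hit stand centre line as it is (x=523..)
st=np.array([541,-150,30])
plan([([541,-150,30],side),([541-.048*0-.048*(f[1]+150)*0,f[1],30],side)])
E
```

```text
1.8667 [ 0.53781776 -0.14267122  0.14988354] [[-0.06, 0.998, 0.001], [0.998, 0.06, 0.005], [0.005, 0.001, -1.0]] [-0.1323806   1.38775396  0.87613165] [ 0.75  0.24 -0.6   1.78  0.14  1.17  0.16]
final tool [586.99388978  37.63187868   0.        ]
xyz [-8.1, 2.6, 119.8] dr [0.001, -0.005, 0.012] |rows 2.9
xyz [187.4, 9.0, 0.0] dr [0.0, 0.0, 0.0] |rows 4.5
```

Call:
{"op": "send_rows", "data": {
  "xyz": [
    [-8,-6,0],
    [-8,-6,20],
    [-8,-6,40],
    [-8,-6,60],
    [-8,-6,80],
    [-8,-6,100],
    [-8,-6,112],
    [-8,-6,120],
    [-8,-6,120],
    [-8,-6,120]
  ],
  "dr": [
    [0,0,0.01],
    [0,0,0.01],
    [0,-0.005,0.012],
    [0,-0.005,0.012],
    [0,-0.005,0.012],
    [0,-0.005,0.012],
    [0,-0.005,0.012],
    [0,-0.005,0.012],
    [0,-0.005,0.012],
    [0,-0.005,0.012]
  ]
}}

```text
time: 2.7
position: [0.53, -0.1598, 0.0309]
tool_rot: [2.179, 2.257, -0.006]
ft_force: [0.1, -1.0, 0.7]
grip_width: 1.003
grip_force: 0.0
```

```bash
python3 - <<'E'
from lib import *
th=.048; side=RT(np.pi/2+th)
s=get_state();print(s['time'],s['position'],s['ft_force'])
plan([([534,-110,30],side),([534,-40,30],side),([534,37.5,30],side)])
E
```

```text
2.7 [ 0.53001439 -0.1598373   0.03087023] [ 0.14565423 -1.03642601  0.70668817]
xyz [49.7, 5.7, 0.6] dr [0.0, 0.005, -0.013] |rows 1.2
xyz [69.9, 3.4, -0.0] dr [0.0, 0.0, 0.0] |rows 1.7
xyz [77.4, 3.7, -0.0] dr [0.0, 0.0, 0.0] |rows 1.9
```

Call:
{"op": "send_rows", "data": {
  "xyz": [
    [6,1,0],
    [12,1,0],
    [19,2,0],
    [26,2,0],
    [33,3,0],
    [40,3,0],
    [47,4,0],
    [53,4,0],
    [60,5,0],
    [66,5,0]
  ],
  "dr": [
    [0,0,-0.003],
    [0,0,-0.006],
    [0,0,-0.009],
    [0,0,-0.012],
    [0,0,-0.012],
    [0,0,-0.012],
    [0,0,-0.012],
    [0,0,-0.012],
    [0,0,-0.012],
    [0,0,-0.012]
  ]
}}

```text
time: 3.53
position: [0.5324, -0.0945, 0.0305]
tool_rot: [2.164, 2.27, -0.009]
ft_force: [-1.2, -4.8, 3.3]
grip_width: 1.004
grip_force: 2.7
```

Call:
{"op": "send_rows", "data": {
  "xyz": [
    [7,0,0],
    [14,1,0],
    [21,1,0],
    [28,1,0],
    [35,2,0],
    [42,2,0],
    [49,2,0],
    [56,3,0],
    [63,3,0],
    [70,3,0]
  ],
  "dr": [
    [0,0,0],
    [0,0,0],
    [0,0,0],
    [0,0,0],
    [0,0,0],
    [0,0,0],
    [0,0,0],
    [0,0,0],
    [0,0,0],
    [0,0,0]
  ]
}}

```text
time: 4.37
position: [0.5326, -0.0234, 0.0302]
tool_rot: [2.165, 2.27, -0.006]
ft_force: [0.2, -4.7, 1.5]
grip_width: 0.996
grip_force: 2.8
```

```bash
python3 - <<'E'
from lib import *
th=.048; side=RT(np.pi/2+th)
s=get_state();print(s['time'],s['position'],s['ft_force'])
plan([([534,37.5,30],side)])
im,C,_=snap('top')
m=masks(im)
for k in('red','blue'):
  for b in blobs(m[k],C,.055): print(k,*b)
print(get_state()['position'])
E
```

```text
4.3667 [ 0.53263394 -0.02337525  0.03021213] [ 0.18615298 -4.70894183  1.52776104]
xyz [60.7, 4.2, -0.2] dr [0.001, 0.006, -0.001] |rows 1.5
red [ 18 171] [602.5 654.7] [604.9 658.9] [187.7 123.3] 8.2
red [325 150] [ 661.5 -210. ] [ 661.7 -210.3] [55.  29.9] -12.8
red [382 180] [ 577.6 -368.2] [ 577.5 -368.3] [55.7 29.5] -11.0
red [195 194] [537.9 143.6] [537.2 144. ] [94.1 58.6] 4.6
red [335 186] [ 560.7 -237.4] [ 557.2 -237.3] [52.4 27.7] -0.7
red [195 218] [472.2 144.3] [472.4 144.3] [57.3  7.3] -85.7
blue [228 194] [539.1  53.9] [542.1  50.4] [91.3 45.8] 4.2
blue [378 222] [ 462.2 -355.7] [ 461.4 -356.3] [52.2 28.3] -0.7
blue [231 217] [477.2  44.5] [476.6  43. ] [53.9  5.4] -89.8
blue [362 269] [ 334.3 -310.2] [ 333.1 -309.4] [49.9 42.2] 12.7
[ 0.53254939 -0.02102722  0.03019292]
```

Call:
{"op": "send_rows", "data": {
  "xyz": [
    [6,0,0],
    [12,1,0],
    [18,1,0],
    [24,1,0],
    [30,2,0],
    [37,2,0],
    [43,2,0],
    [49,3,0],
    [55,3,0],
    [60,3,0]
  ],
  "dr": [
    [0,0,0],
    [0,0,0],
    [0,0,0],
    [0,0,0],
    [0,0,0],
    [0,0,0],
    [0,0,0],
    [0,0,0],
    [0,0,0],
    [0,0,0]
  ]
}}

```text
time: 5.25
position: [0.5327, 0.0364, 0.0299]
tool_rot: [2.165, 2.27, -0.007]
ft_force: [0.1, -6.2, 4.2]
grip_width: 0.999
grip_force: 3.0
```

Call:
{"op": "send_rows", "data": {
  "xyz": [
    [-5,0,0],
    [-15,0,0],
    [-30,0,-10],
    [-30,0,-40],
    [-30,0,-70],
    [-30,0,-100],
    [-30,0,-110],
    [-30,0,-120],
    [-30,0,-120],
    [-30,0,-120]
  ],
  "dr": [
    [0,0,0],
    [0,0,0],
    [0,0,0],
    [0,0,0],
    [0,0,0],
    [0,0,0],
    [0,0,0],
    [0,0,0],
    [0,0,0],
    [0,0,0]
  ]
}}

```text
time: 6.08
position: [0.5332, 0.0075, 0.1488]
tool_rot: [2.166, 2.272, -0.007]
ft_force: [0.4, -0.8, 0.0]
grip_width: 0.999
grip_force: 0.0
```

```bash
python3 - <<'E'
from lib import *
s=get_state();print(s['time'],s['position'],s['joint_positions'].round(2))
fr=RT(.048)
c=np.array([581.5,152]); 
plan([([380,-60,170],RT(.8)),([400,142,120],fr),([400,142,30],fr)])
im,C,_=snap('top')
cv2.imwrite('pics/stand2.png',cv2.resize(im[155:230,160:260][...,::-1],None,fx=8,fy=8,interpolation=cv2.INTER_CUBIC))
E
```

```text
6.0833 [0.53318724 0.00749815 0.1487974 ] [ 0.55  0.2  -0.68  1.83  0.14  1.16 -0.13]
xyz [-60.2, -156.3, -20.7] dr [0.001, 0.005, 0.819] |rows 6.6
xyz [158.8, -126.4, 50.0] dr [-0.0, 0.0, 0.752] |rows 6.0
xyz [0.0, -0.0, 90.0] dr [0.0, 0.0, -0.0] |rows 2.2
```

View pics/stand2.png

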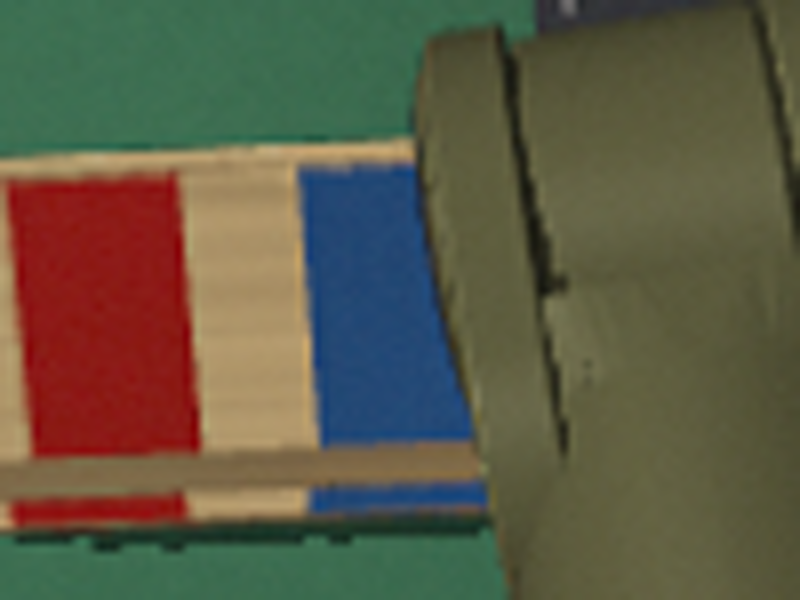

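```bash
python3 - <<'E'
from lib import *
C=cam('top')
px=np.array([[33,457],[200,452],[322,447],[13,498],[187,492],[310,488]])/8+[160-.5,155-.5]
M=np.array([[-40,80,34],[-40,20,34],[-40,-20,34],[-54.7,80,74.4],[-54.7,20,74.4],[-54.7,-20,74.4]])/1000
v,e=fitstand(C,px,M);print(v,e.tolist())
fr=RT(.048)
plan([([440,-40,170],RT(.8)),([428,140,120],fr),([428,140,30],fr)])
E
```

```text
[0.53388166 0.1546093  0.0407649 ] [[-0.1, -0.0], [0.6, -0.2], [-0.1, -0.1], [-0.4, 0.1], [0.2, 0.1], [-0.2, 0.1]]
xyz [-43.1, -95.0, -21.4] dr [-0.0, 0.005, 0.819] |rows 6.6
xyz [120.8, -134.1, 50.0] dr [0.0, 0.001, 0.752] |rows 6.0
xyz [-0.0, 0.1, 90.0] dr [-0.0, -0.0, -0.0] |rows 2.2
```

Call:
{"op": "send_rows", "data": {
  "xyz": [
    [-5,-10,-4],
    [-10,-20,-8],
    [-15,-31,-12],
    [-20,-42,-15],
    [-25,-53,-18],
    [-30,-64,-21],
    [-36,-75,-21],
    [-43,-85,-21],
    [-43,-95,-21],
    [-43,-95,-21]
  ],
  "dr": [
    [0,0,0.09],
    [0,0,0.18],
    [0,0,0.27],
    [0,0,0.36],
    [0,0,0.45],
    [0,0.003,0.54],
    [0,0.005,0.63],
    [0,0.005,0.72],
    [0,0.005,0.819],
    [0,0.005,0.819]
  ]
}}

```text
time: 6.97
position: [0.4384, -0.0402, 0.1691]
tool_rot: [-2.896, -1.217, 0.004]
ft_force: [0.9, -0.1, 0.3]
grip_width: 0.999
grip_force: 0.0
```

Call:
{"op": "send_rows", "data": {
  "xyz": [
    [13,-15,5],
    [26,-30,10],
    [40,-45,15],
    [54,-60,20],
    [68,-75,27],
    [82,-90,34],
    [96,-105,40],
    [110,-120,45],
    [121,-134,50],
    [121,-134,50]
  ],
  "dr": [
    [0,0,0.09],
    [0,0,0.18],
    [0,0,0.27],
    [0,0,0.36],
    [0,0,0.45],
    [0,0,0.54],
    [0,0,0.63],
    [0,0,0.7],
    [0,0.001,0.752],
    [0,0.001,0.752]
  ]
}}

```text
time: 7.8
position: [0.4275, 0.1447, 0.1193]
tool_rot: [-3.138, -0.086, 0.0]
ft_force: [-0.1, 0.3, -0.5]
grip_width: 1.002
grip_force: 0.0
```

```bash
python3 - <<'E'
from lib import *
fr=RT(.048)
s=get_state();print(s['time'],s['position'],s['joint_positions'].round(2))
plan([([430,145,30],fr),([507,145,30],fr)])
E
```

```text
7.8 [0.42753299 0.14468408 0.11927565] [ 0.46  0.04 -0.85  2.05  0.03  1.07 -1.91]
xyz [2.5, 0.1, 89.3] dr [-0.003, 0.0, 0.007] |rows 2.1
xyz [76.9, 3.6, -0.0] dr [0.0, 0.0, -0.0] |rows 1.8
```

Call:
{"op": "send_rows", "data": {
  "xyz": [
    [0,0,15],
    [0,0,30],
    [0,0,45],
    [0,0,60],
    [0,0,72],
    [0,0,82],
    [0,0,89],
    [4,0,89],
    [10,0,89],
    [16,1,89]
  ],
  "dr": [
    [0,0,0.005],
    [0,0,0.005],
    [0,0,0.005],
    [0,0,0.005],
    [0,0,0.005],
    [0,0,0.005],
    [0,0,0.005],
    [0,0,0.005],
    [0,0,0.005],
    [0,0,0.005]
  ]
}}

```text
time: 8.63
position: [0.4469, 0.1406, 0.0325]
tool_rot: [-3.141, -0.068, -0.007]
ft_force: [0.8, 0.5, 0.4]
grip_width: 0.999
grip_force: 0.0
```

Call:
{"op": "send_rows", "data": {
  "xyz": [
    [6,0,0],
    [13,1,0],
    [20,1,0],
    [27,1,0],
    [34,2,0],
    [41,2,0],
    [48,2,0],
    [54,3,0],
    [60,3,0],
    [63,3,0]
  ],
  "dr": [
    [0,0,0],
    [0,0,0],
    [0,0,0],
    [0,0,0],
    [0,0,0],
    [0,0,0],
    [0,0,0],
    [0,0,0],
    [0,0,0],
    [0,0,0]
  ]
}}

```text
time: 9.47
position: [0.5082, 0.1398, 0.0316]
tool_rot: [3.14, 0.067, 0.0]
ft_force: [-5.1, 0.6, 2.1]
grip_width: 1.0
grip_force: 2.6
```

Call:
{"op": "send_rows", "data": {
  "xyz": [
    [-5,0,0],
    [-15,0,0],
    [-30,0,0],
    [-50,0,-20],
    [-60,0,-50],
    [-60,0,-90],
    [-60,0,-120],
    [-60,20,-150],
    [-60,50,-170],
    [-60,80,-170]
  ],
  "dr": [
    [0,0,0],
    [0,0,0],
    [0,0,0],
    [0,0,0],
    [0,0,0],
    [0,0,0],
    [0,0,0],
    [0,0,0],
    [0,0,0],
    [0,0,0]
  ]
}}

```text
time: 10.3
position: [0.454, 0.0577, 0.2069]
tool_rot: [3.138, 0.071, 0.021]
ft_force: [1.0, -0.5, 0.4]
grip_width: 0.997
grip_force: 0.0
```

```bash
python3 - <<'E'
from lib import *
s=get_state();print(s['time'],s['position'],s['joint_positions'].round(2))
im,C,_=snap('top')
cv2.imwrite('pics/stand3.png',cv2.resize(im[135:235,135:260][...,::-1],None,fx=6,fy=6,interpolation=cv2.INTER_CUBIC))
E
```

```text
10.3 [0.45403192 0.05767832 0.20686644] [ 0.6  -0.07 -0.75  1.94 -0.05  1.24 -1.66]
```

View pics/stand3.png

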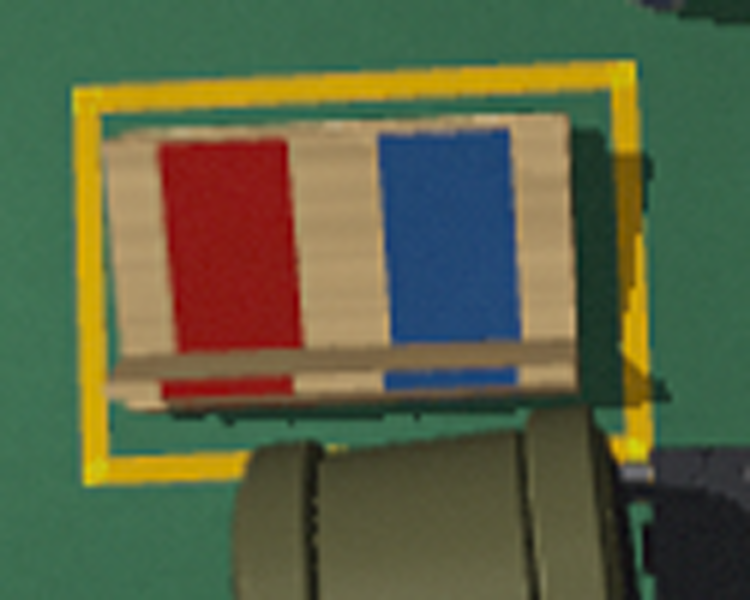

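The stand sits inside the tape with its rear corners at (105,140) and (568,115), and its band feet at (178,353), (303,350), (391,346) and (522,342). Next I'll fit its pose and confirm the plaques and weights in one crop.

```bash
python3 - <<'E'
from lib import *
im,C,s=snap('top')
px=np.array([[105,140],[568,115],[178,353],[303,350],[391,346],[522,342],[109,381],[578,367]])/6+[135-.5,135-.5]
v,e=fitstand(C,px);print('stand',v,e.tolist())
v2,e2=fitstand(C,px[2:],MODEL[2:]);print(v2,e2.tolist())
np.save('stand.npy',v2)
# ground footprint vs outline
print('offset in outline axes',Rot.from_euler('z',-.048).apply([v2[0]*1000-581.5,v2[1]*1000-152,0]))
a=cv2.resize(im[125:280,300:420],(464,600),interpolation=cv2.INTER_CUBIC);b=cv2.resize(im[130:250,75:140],(325,600),interpolation=cv2.INTER_CUBIC)
cv2.imwrite('pics/parts.png',np.hstack([a,b])[...,::-1])
m=masks(im)
for k,z in(('red',.012),('blue',.012),('grey',.016)):
  for b in blobs(m[k],C,z,100):
    if (250<b[0][0] and k!='grey' and b[3][0]<60) or (k=='grey' and b[0][0]<130 and 42<b[3][1]<46):print(k,*b)
s=get_state();p0=s['position']*1000
E
```

```text
stand [0.58348694 0.15371292 0.04069767] [[-0.4, -1.0], [-0.0, 0.0], [-0.0, 0.3], [0.7, -0.0], [0.4, 0.1], [0.3, -0.0], [-0.6, 0.6], [-0.3, 0.0]]
[0.58395092 0.15369333 0.03550784] [[-0.1, -0.0], [0.6, -0.2], [0.4, -0.0], [0.3, -0.1], [-0.7, 0.2], [-0.4, 0.1]]
offset in outline axes [2.52934642 1.57377984 0.        ]
red [325 150] [ 668.4 -218.3] [ 668.8 -218.6] [57.  31.1] -12.8
red [382 180] [ 581.6 -382.7] [ 581.3 -383. ] [57.9 31. ] -10.9
red [335 188] [ 559.4 -247.1] [ 558.9 -246.7] [57.2 28.8] -0.7
blue [378 222] [ 461.7 -369.6] [ 460.8 -370.2] [54.2 29.4] -0.7
blue [363 269] [ 329.7 -324.8] [ 329.5 -325.7] [50.8 46.4] -0.1
grey [117 180] [580.  373.3] [580.1 373.3] [61.4 44. ] -16.1
grey [116 229] [440.8 372.3] [440.8 372.6] [60.4 44.1] -21.5
```

View pics/parts.png

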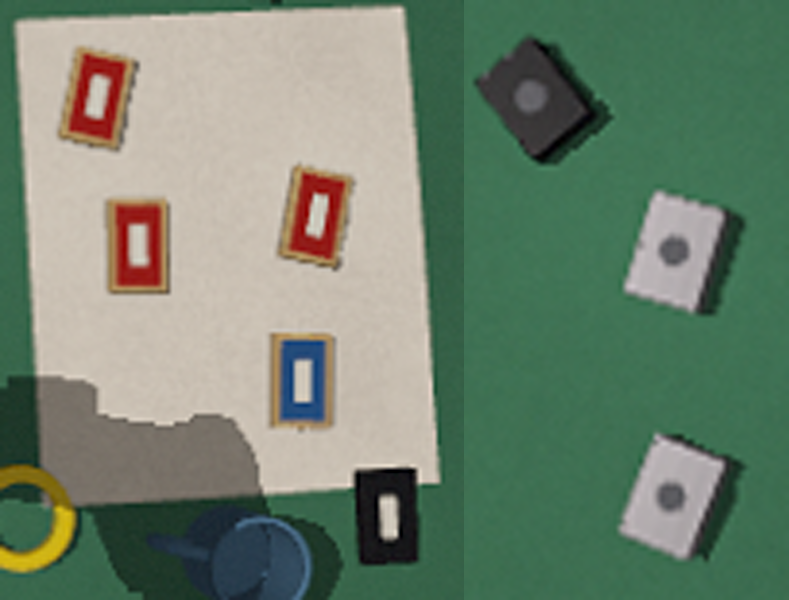

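The crop confirms three red plaques, one blue plaque and two bare steel weights; the black plaque and black block are look-alikes and stay put. The stand is within 3 mm of the outline's middle. First I'll pick the red plaque at world (559,-247).

```bash
cat >> lib.py <<'E'
SC=np.array([583.,153.7,0]);TH=.041
def bay(col,x,z,flip=0):
    """TCP-frame pose in the bay frame: x up ramp, z off ramp (mm) -> world xyz, Rot"""
    S=Rot.from_euler('z',TH); p=np.array([-40,50 if col=='red' else -50,34.])+[x*np.cos(.35)-z*np.sin(.35),0,x*np.sin(.35)+z*np.cos(.35)]
    R=RT(TH,.35)
    if flip: R=R*Rot.from_euler('z',np.pi)
    return SC+S.apply(p),R
def show():
    s=get_state();print('t',s['time'],'p',(s['position']*1000).round(1),'rot',Rot.from_rotvec(s['tool_rot']).as_matrix().round(3).tolist(),'F',s['ft_force'].round(1),'w',round(87*s['grip_width'],1),'q',s['joint_positions'].round(2));return s
E
python3 - <<'E'
from lib import *
show()
R=RT(np.radians(-.7))
plan([([559,-247,100],R),([559,-247,19.5],R),([559,-247,160],R),(bay('red',50,90)),(bay('red',39,6+13.5+3)),(bay('red',34,6+13.5)),(bay('red',36,90))])
E
```

```text
t 10.4 p [452.2  51.9 203. ] rot [[0.999, 0.035, 0.006], [0.035, -0.999, -0.004], [0.006, 0.005, -1.0]] F [ 0.3 -0.3 -0.9] w 87.0 q [ 0.61 -0.07 -0.74  1.94 -0.04  1.24 -1.66]
xyz [95.7, 302.0, 104.9] dr [0.004, -0.006, 0.047] |rows 8.0
xyz [-0.0, -0.0, 80.5] dr [0.0, -0.0, -0.0] |rows 1.9
xyz [0.0, 0.0, -140.5] dr [0.0, -0.0, -0.0] |rows 3.4
xyz [-7.4, -449.6, 24.2] dr [0.01, 0.349, -0.053] |rows 10.8
xyz [-11.0, 0.0, 67.5] dr [-0.0, 0.0, 0.0] |rows 1.6
xyz [-5.0, 0.0, 3.0] dr [-0.0, 0.0, 0.0] |rows 0.1
xyz [2.0, -0.0, -70.5] dr [-0.0, 0.0, 0.0] |rows 1.7
```

Call:
{"op": "send_rows", "data": {
  "xyz": [
    [10,32,5],
    [20,65,10],
    [31,98,18],
    [42,131,28],
    [53,165,40],
    [64,200,55],
    [75,235,70],
    [86,270,88],
    [96,302,105],
    [96,302,105]
  ],
  "dr": [
    [0,0,0.005],
    [0,0,0.01],
    [0,0,0.015],
    [0,0,0.02],
    [0,0,0.03],
    [0,0,0.035],
    [0,0,0.04],
    [0.004,-0.006,0.047],
    [0.004,-0.006,0.047],
    [0.004,-0.006,0.047]
  ],
  "jaw": 66
}}

```text
time: 11.23
position: [0.5584, -0.2475, 0.0923]
tool_rot: [-3.138, 0.02, 0.012]
ft_force: [-1.7, -0.9, -1.1]
grip_width: 0.757
grip_force: 0.0
```

```bash
python3 - <<'E'
from lib import *
im,C,s=snap('wrist')
m=masks(im)
for b in blobs(m['red'],C,.012,100): print(*b)
show()
R=RT(np.radians(-.7))
plan([([559,-247,19.5],R)])
E
```

```text
[214  45] [ 668.3 -219.8] [ 668.7 -219.5] [59.4 33.3] -12.3
[448 149] [ 596.6 -386.1] [ 587.8 -385.3] [46.  33.3] -12.0
[255 194] [ 564.3 -246. ] [ 559.  -248.4] [58.7 33.3] -0.6
t 11.2833 p [ 558.7 -243.6   94. ] rot [[1.0, -0.01, -0.007], [-0.01, -1.0, 0.005], [-0.007, -0.005, -1.0]] F [-1.2  0.9 -0.1] w 65.9 q [ 0.78  0.4  -0.51  1.7   0.21  1.11 -1.37]
xyz [0.9, 3.8, 74.4] dr [-0.005, 0.007, 0.002] |rows 1.8
```

Call:
{"op": "send_rows", "data": {
  "xyz": [
    [1,2,14],
    [1,2,28],
    [1,2,42],
    [1,2,55],
    [1,2,65],
    [1,2,72],
    [1,2,72],
    [1,2,72],
    [1,2,72],
    [1,2,72]
  ],
  "dr": [
    [0,0,0],
    [0,0,0],
    [-0.004,0.005,0],
    [-0.004,0.005,0],
    [-0.004,0.005,0],
    [-0.004,0.005,0],
    [-0.004,0.005,0],
    [-0.004,0.005,0],
    [-0.004,0.005,0],
    [-0.004,0.005,0]
  ]
}}

```text
time: 12.12
position: [0.5622, -0.2422, 0.0261]
tool_rot: [3.141, -0.007, 0.005]
ft_force: [-0.4, 0.3, 0.1]
grip_width: 0.76
grip_force: 0.0
```

```bash
python3 - <<'E'
from lib import *
show();show()
R=RT(np.radians(-.7))
plan([([559,-247.5,19.5],R)])
E
```

```text
t 12.1167 p [ 562.2 -242.2   26.1] rot [[1.0, -0.004, 0.003], [-0.004, -1.0, -0.001], [0.003, 0.001, -1.0]] F [-0.4  0.3  0.1] w 66.1 q [ 0.76  0.47 -0.48  1.75  0.26  0.98 -1.4 ]
t 12.1167 p [ 562.2 -242.2   26.1] rot [[1.0, -0.004, 0.003], [-0.004, -1.0, -0.001], [0.003, 0.001, -1.0]] F [-0.4  0.3  0.1] w 66.1 q [ 0.76  0.47 -0.48  1.75  0.26  0.98 -1.4 ]
xyz [-3.2, 5.3, 6.6] dr [0.001, -0.003, 0.008] |rows 0.2
```

Call:
{"op": "send_rows", "data": {
  "xyz": [
    [-1,2,1],
    [-2,4,3],
    [-3,5,5],
    [-3,5,6],
    [-3,5,6],
    [-3,5,6],
    [-3,5,6],
    [-3,5,6],
    [-3,5,6],
    [-3,5,6]
  ],
  "dr": [
    [0,0,0],
    [0,0,0.008],
    [0,0,0.008],
    [0,0,0.008],
    [0,0,0.008],
    [0,0,0.008],
    [0,0,0.008],
    [0,0,0.008],
    [0,0,0.008],
    [0,0,0.008]
  ]
}}

```text
time: 12.95
position: [0.5585, -0.2468, 0.0193]
tool_rot: [3.141, -0.019, 0.003]
ft_force: [0.2, -0.5, -0.5]
grip_width: 0.754
grip_force: 0.0
```

Call:
{"op": "send_rows", "data": {
  "xyz": [
    [0,0,0],
    [0,0,0],
    [0,0,0],
    [0,0,0],
    [0,0,0],
    [0,0,0],
    [0,0,0],
    [0,0,0],
    [0,0,0],
    [0,0,0]
  ],
  "dr": [
    [0,0,0],
    [0,0,0],
    [0,0,0],
    [0,0,0],
    [0,0,0],
    [0,0,0],
    [0,0,0],
    [0,0,0],
    [0,0,0],
    [0,0,0]
  ],
  "jaw": 30,
  "grip_force": 25
}}

```text
time: 13.78
position: [0.5584, -0.2469, 0.0192]
tool_rot: [3.141, -0.019, 0.003]
ft_force: [0.4, -0.3, -0.1]
grip_width: 0.502
grip_force: 25.0
```

```bash
python3 - <<'E'
from lib import *
s=show()
p=s['position']*1000;print('dz plaque centre below TCP',p[2]-6)
R=RT(np.radians(-.7))
plan([(p+[0,0,140],R),(bay('red',50,90))])
E
```

```text
t 13.7833 p [ 558.4 -246.9   19.2] rot [[1.0, -0.012, 0.002], [-0.012, -1.0, -0.0], [0.002, 0.0, -1.0]] F [ 0.4 -0.3 -0.1] w 43.7 q [ 0.76  0.48 -0.48  1.76  0.26  0.97 -1.4 ]
dz plaque centre below TCP 13.187675732451495
xyz [0.2, 0.0, -140.0] dr [0.0, -0.002, -0.0] |rows 3.4
xyz [-6.8, -449.5, 23.4] dr [0.01, 0.35, -0.053] |rows 10.8
```

Call:
{"op": "send_rows", "data": {
  "xyz": [
    [0,0,-10],
    [0,0,-30],
    [0,0,-55],
    [0,0,-80],
    [0,0,-105],
    [0,0,-125],
    [0,-10,-140],
    [0,-30,-140],
    [0,-60,-140],
    [0,-90,-140]
  ],
  "dr": [
    [0,0,0],
    [0,0,0],
    [0,0,0],
    [0,0,0],
    [0,0,0],
    [0,0,0],
    [0,0,0],
    [0,0,0],
    [0,0,0],
    [0,0,0]
  ]
}}

```text
time: 14.62
position: [0.559, -0.1558, 0.1598]
tool_rot: [3.141, -0.022, 0.003]
ft_force: [0.8, 0.1, -0.7]
grip_width: 0.501
grip_force: 25.0
```

Call:
{"op": "send_rows", "data": {
  "xyz": [
    [-1,-36,0],
    [-1,-72,0],
    [-2,-108,0],
    [-3,-144,0],
    [-4,-180,0],
    [-5,-216,0],
    [-5,-252,0],
    [-6,-288,5],
    [-6,-324,10],
    [-7,-360,16]
  ],
  "dr": [
    [0,0,0],
    [0,0.035,0],
    [0,0.07,-0.01],
    [0,0.11,-0.015],
    [0,0.15,-0.02],
    [0,0.19,-0.03],
    [0,0.23,-0.04],
    [0,0.27,-0.045],
    [0,0.31,-0.05],
    [0.01,0.35,-0.053]
  ]
}}

```text
time: 15.45
position: [0.5559, 0.2061, 0.1438]
tool_rot: [-3.084, -0.066, -0.553]
ft_force: [-0.4, -0.2, -0.5]
grip_width: 0.502
grip_force: 25.0
```

Call:
{"op": "send_rows", "data": {
  "xyz": [
    [0,0,0],
    [0,0,0],
    [0,0,0],
    [0,0,0],
    [0,0,0],
    [0,0,0],
    [0,0,0],
    [0,0,0],
    [0,0,0],
    [0,0,0]
  ],
  "dr": [
    [0,0,0],
    [0,0,0],
    [0,0,0],
    [0,0,0],
    [0,0,0],
    [0,0,0],
    [0,0,0],
    [0,0,0],
    [0,0,0],
    [0,0,0]
  ]
}}

```text
time: 16.28
position: [0.5568, 0.203, 0.1431]
tool_rot: [-3.085, -0.063, -0.548]
ft_force: [-0.5, 0.2, -1.7]
grip_width: 0.501
grip_force: 25.0
```

```bash
cat >> lib.py <<'E'
def inbay(col,s=None):
    s=s or get_state(); p0,R0=bay(col,0,0); S=Rot.from_euler('z',TH)*Rot.from_euler('y',-.35)
    print('TCP in bay',S.inv().apply(s['position']*1000-p0).round(1),'rot err',(R0.inv()*Rot.from_rotvec(s['tool_rot'])).as_rotvec().round(3))
E
python3 - <<'E'
from lib import *
s=show();inbay('red',s)
plan([(bay('red',39,6+13.2+4)),(bay('red',39,6+13.2+.5)),(bay('red',33.5,6+13.2))])
E
```

```text
t 16.2833 p [556.8 203.  143.1] rot [[0.938, 0.041, 0.344], [0.038, -0.999, 0.014], [0.345, -0.0, -0.939]] F [-0.5  0.2 -1.7] w 43.6 q [ 0.32  0.11 -0.83  1.98  0.33  0.79 -2.23]
TCP in bay [52.3  0.3 97. ] rot err [0.    0.002 0.   ]
xyz [-13.4, 0.4, 73.8] dr [-0.0, -0.002, -0.0] |rows 1.8
xyz [-0.0, -0.0, 3.5] dr [-0.0, 0.0, -0.0] |rows 0.1
xyz [-5.5, -0.0, 0.5] dr [-0.0, 0.0, -0.0] |rows 0.1
```

Call:
{"op": "send_rows", "data": {
  "xyz": [
    [-3,0,12],
    [-6,0,26],
    [-9,0,40],
    [-12,0,54],
    [-13,0,64],
    [-13,0,70],
    [-13,0,73],
    [-13,0,73],
    [-13,0,73],
    [-13,0,73]
  ],
  "dr": [
    [0,0,0],
    [0,0,0],
    [0,0,0],
    [0,0,0],
    [0,0,0],
    [0,0,0],
    [0,0,0],
    [0,0,0],
    [0,0,0],
    [0,0,0]
  ]
}}

```text
time: 17.12
position: [0.5702, 0.2041, 0.0709]
tool_rot: [-3.084, -0.064, -0.55]
ft_force: [-0.0, 0.4, -0.7]
grip_width: 0.506
grip_force: 25.0
```

```bash
python3 - <<'E'
from lib import *
s=show();inbay('red',s)
im,C,_=snap('wrist');cv2.imwrite('pics/w1.png',im[...,::-1])
E
```

```text
t 17.1167 p [570.2 204.1  70.9] rot [[0.937, 0.042, 0.345], [0.039, -0.999, 0.015], [0.346, -0.001, -0.938]] F [-0.   0.4 -0.7] w 44.1 q [ 0.24  0.25 -0.77  2.02  0.53  0.68 -2.4 ]
TCP in bay [40.1  0.8 24.7] rot err [ 0.001  0.003 -0.   ]
```

View pics/w1.png

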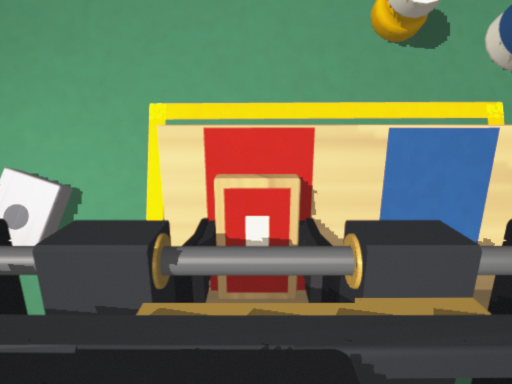

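The plaque is held straight and centred over the red band (plaque columns 214–300, band columns 204–314). Next I'll lower it the rest of the way and slide it down to the backstop.

Call:
{"op": "send_rows", "data": {
  "xyz": [
    [0,0,2],
    [0,0,4],
    [0,0,5],
    [0,0,5],
    [-2,0,5],
    [-3.5,0,5],
    [-5,0,5],
    [-6,0,5],
    [-7,0,5],
    [-7,0,5]
  ],
  "dr": [
    [0,0,0],
    [0,0,0],
    [0,0,0],
    [0,0,0],
    [0,0,0],
    [0,0,0],
    [0,0,0],
    [0,0,0],
    [0,0,0],
    [0,0,0]
  ]
}}

```text
time: 18.0
position: [0.5661, 0.2036, 0.064]
tool_rot: [-3.084, -0.064, -0.553]
ft_force: [4.3, -0.4, 1.1]
grip_width: 0.502
grip_force: 25.0
```

```bash
python3 - <<'E'
from lib import *
s=show();inbay('red',s)
E
```

```text
t 18.0 p [566.1 203.6  64. ] rot [[0.937, 0.042, 0.347], [0.039, -0.999, 0.015], [0.347, -0.001, -0.938]] F [ 4.3 -0.4  1.1] w 43.7 q [ 0.23  0.26 -0.76  2.04  0.55  0.66 -2.41]
TCP in bay [34.   0.5 19.6] rot err [ 0.001  0.005 -0.   ]
```

Call:
{"op": "send_rows", "data": {
  "xyz": [
    [-1,0,0.3],
    [-1.5,0,0.5],
    [-1.5,0,0.5],
    [-1.5,0,0.5],
    [-1.5,0,0.5],
    [-1.5,0,0.5],
    [-1.5,0,0.5],
    [-1.5,0,0.5],
    [-1.5,0,0.5],
    [-1.5,0,0.5]
  ],
  "dr": [
    [0,0,0],
    [0,0,0],
    [0,0,0],
    [0,0,0],
    [0,0,0],
    [0,0,0],
    [0,0,0],
    [0,0,0],
    [0,0,0],
    [0,0,0]
  ]
}}

```text
time: 18.83
position: [0.5659, 0.2037, 0.0638]
tool_rot: [-3.083, -0.064, -0.555]
ft_force: [5.7, -0.8, 4.4]
grip_width: 0.499
grip_force: 25.0
```

Call:
{"op": "send_rows", "data": {
  "xyz": [
    [0,0,0],
    [0,0,0],
    [0,0,0],
    [0,0,0],
    [0,0,0],
    [0,0,-5],
    [0,0,-20],
    [0,0,-45],
    [0,0,-70],
    [0,0,-90]
  ],
  "dr": [
    [0,0,0],
    [0,0,0],
    [0,0,0],
    [0,0,0],
    [0,0,0],
    [0,0,0],
    [0,0,0],
    [0,0,0],
    [0,0,0],
    [0,0,0]
  ],
  "jaw": 58
}}

```text
time: 19.67
position: [0.5319, 0.2029, 0.1479]
tool_rot: [-3.084, -0.066, -0.548]
ft_force: [-0.1, -0.4, 1.3]
grip_width: 0.67
grip_force: 0.0
```

```bash
python3 - <<'E'
from lib import *
s=show();inbay('red',s)
im,C,_=snap('wrist');cv2.imwrite('pics/w2.png',im[...,::-1])
R=RT(np.radians(-12.5))
plan([([600,0,170],RT(-.1,.1)),([668.5,-219,110],R)])
E
```

```text
t 19.6667 p [531.9 202.9 147.9] rot [[0.938, 0.043, 0.344], [0.04, -0.999, 0.015], [0.345, -0.001, -0.939]] F [-0.1 -0.4  1.3] w 58.3 q [ 0.34  0.04 -0.85  2.03  0.26  0.79 -2.19]
TCP in bay [ 30.6   1.3 110.1] rot err [ 0.001  0.002 -0.001]
xyz [60.7, 206.8, 3.0] dr [-0.033, -0.257, 0.14] |rows 5.2
xyz [83.5, 211.1, 68.7] dr [-0.006, -0.1, 0.118] |rows 5.7
```

View pics/w2.png

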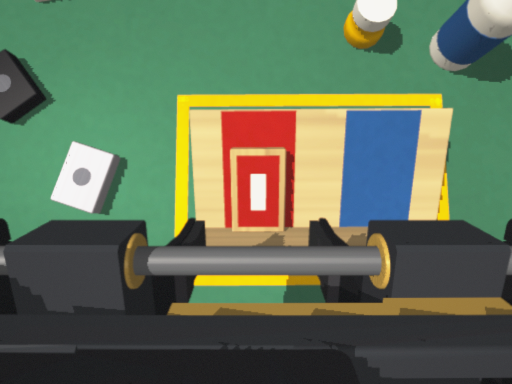

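The first red plaque lies flush and centred (columns 231–286 in the band's 222–296). Next is the red plaque at (668,-219).

Call:
{"op": "send_rows", "data": {
  "xyz": [
    [6,25,0],
    [13,50,0],
    [20,75,1],
    [27,100,1],
    [34,125,2],
    [41,150,2],
    [48,170,3],
    [55,190,3],
    [61,207,3],
    [61,207,3]
  ],
  "dr": [
    [0,-0.02,0.01],
    [-0.01,-0.05,0.03],
    [-0.01,-0.08,0.05],
    [-0.02,-0.11,0.07],
    [-0.02,-0.14,0.08],
    [-0.02,-0.17,0.1],
    [-0.03,-0.2,0.12],
    [-0.03,-0.23,0.13],
    [-0.033,-0.257,0.14],
    [-0.033,-0.257,0.14]
  ],
  "jaw": 66
}}

```text
time: 20.55
position: [0.6014, -0.0075, 0.1647]
tool_rot: [3.126, -0.17, 0.148]
ft_force: [-0.5, -0.3, 0.1]
grip_width: 0.763
grip_force: 0.0
```

Call:
{"op": "send_rows", "data": {
  "xyz": [
    [10,26,8],
    [20,52,16],
    [30,78,24],
    [40,104,33],
    [50,130,42],
    [62,156,51],
    [74,184,60],
    [84,211,69],
    [84,211,69],
    [84,211,69]
  ],
  "dr": [
    [0,-0.01,0.015],
    [0,-0.025,0.03],
    [0,-0.04,0.045],
    [0,-0.05,0.06],
    [0,-0.06,0.075],
    [0,-0.08,0.09],
    [-0.006,-0.1,0.105],
    [-0.006,-0.1,0.118],
    [-0.006,-0.1,0.118],
    [-0.006,-0.1,0.118]
  ]
}}

```text
time: 21.38
position: [0.6668, -0.2231, 0.1025]
tool_rot: [3.122, -0.35, -0.012]
ft_force: [0.7, 0.2, -0.7]
grip_width: 0.756
grip_force: 0.0
```

Call:
{"op": "send_rows", "data": {
  "xyz": [
    [0,0,10],
    [0,0,20],
    [0,0,30],
    [0,0,40],
    [0,0,50],
    [0,0,60],
    [0,0,60],
    [0,0,60],
    [0,0,60],
    [0,0,60]
  ],
  "dr": [
    [0,0,0],
    [0,0,0],
    [0,0,0],
    [0,0,0],
    [0,0,0],
    [0,0,0],
    [0,0,0],
    [0,0,0],
    [0,0,0],
    [0,0,0]
  ]
}}

```text
time: 22.22
position: [0.6679, -0.2215, 0.0448]
tool_rot: [3.121, -0.345, -0.007]
ft_force: [-0.4, -0.1, -0.2]
grip_width: 0.76
grip_force: 0.0
```

```bash
python3 - <<'E'
from lib import *
s=show()
im,C,s=snap('wrist')
for b in blobs(masks(im)['red'],C,.012,100): print(*b)
for x in(0,):plan([([668.5,-219,19],RT(np.radians(-12.5)))])
E
```

```text
t 22.2167 p [ 667.9 -221.5   44.8] rot [[0.976, -0.218, -0.004], [-0.218, -0.976, -0.001], [-0.004, 0.002, -1.0]] F [-0.4 -0.1 -0.2] w 66.1 q [ 0.63  0.63 -0.49  1.48  0.32  1.12 -1.71]
[254 207] [ 679.8 -222.1] [ 676.8 -221.4] [42.2 33.4] -12.2
xyz [0.2, -2.6, 25.9] dr [0.002, 0.004, -0.002] |rows 0.6
```

Call:
{"op": "send_rows", "data": {
  "xyz": [
    [0,-1,6],
    [0,-2.5,12],
    [0,-2.5,18],
    [0,-2.5,23],
    [0,-2.5,25.5],
    [0,-2.5,25.5],
    [0,-2.5,25.5],
    [0,-2.5,25.5],
    [0,-2.5,25.5],
    [0,-2.5,25.5]
  ],
  "dr": [
    [0,0,0],
    [0,0.004,0],
    [0,0.004,0],
    [0,0.004,0],
    [0,0.004,0],
    [0,0.004,0],
    [0,0.004,0],
    [0,0.004,0],
    [0,0.004,0],
    [0,0.004,0]
  ]
}}

```text
time: 23.1
position: [0.6677, -0.219, 0.0185]
tool_rot: [3.121, -0.345, -0.003]
ft_force: [0.9, 0.6, -0.0]
grip_width: 0.757
grip_force: 0.0
```

Call:
{"op": "send_rows", "data": {
  "xyz": [
    [0,0,0],
    [0,0,0],
    [0,0,0],
    [0,0,0],
    [0,0,0],
    [0,0,0],
    [0,0,0],
    [0,0,0],
    [0,0,0],
    [0,0,0]
  ],
  "dr": [
    [0,0,0],
    [0,0,0],
    [0,0,0],
    [0,0,0],
    [0,0,0],
    [0,0,0],
    [0,0,0],
    [0,0,0],
    [0,0,0],
    [0,0,0]
  ],
  "jaw": 30,
  "grip_force": 25
}}

```text
time: 23.93
position: [0.6677, -0.219, 0.0185]
tool_rot: [3.121, -0.345, -0.003]
ft_force: [0.2, 0.7, 0.5]
grip_width: 0.499
grip_force: 25.0
```

```bash
python3 - <<'E'
from lib import *
s=show()
p=s['position']*1000;print(p[2]-6)
R=RT(np.radians(-12.5))
plan([(p+[0,0,140],R),([600,0,165],RT(-.1,.15)),(bay('red',50,95))])
E
```

```text
t 23.9333 p [ 667.7 -219.    18.5] rot [[0.976, -0.218, -0.002], [-0.218, -0.976, -0.001], [-0.002, 0.002, -1.0]] F [0.2 0.7 0.5] w 43.5 q [ 0.62  0.65 -0.49  1.5   0.33  1.07 -1.73]
12.54685038137055
xyz [-0.2, 0.2, -140.0] dr [0.002, 0.002, -0.002] |rows 3.4
xyz [-113.5, -199.1, -6.4] dr [0.009, 0.149, -0.118] |rows 5.5
xyz [-67.5, -197.2, 14.7] dr [0.034, 0.2, -0.137] |rows 5.0
```

Call:
{"op": "send_rows", "data": {
  "xyz": [
    [0,0,-10],
    [0,0,-30],
    [0,0,-55],
    [0,0,-80],
    [0,0,-105],
    [0,0,-125],
    [0,0,-140],
    [0,0,-140],
    [0,0,-140],
    [0,0,-140]
  ],
  "dr": [
    [0,0,0],
    [0,0,0],
    [0,0,0],
    [0,0,0],
    [0,0,0],
    [0,0,0],
    [0,0,0],
    [0,0,0],
    [0,0,0],
    [0,0,0]
  ]
}}

```text
time: 24.77
position: [0.6672, -0.2186, 0.1575]
tool_rot: [3.121, -0.345, -0.005]
ft_force: [-0.3, 0.3, -1.0]
grip_width: 0.501
grip_force: 25.0
```

Call:
{"op": "send_rows", "data": {
  "xyz": [
    [-8,-12,0],
    [-20,-32,-1],
    [-32,-54,-2],
    [-45,-77,-3],
    [-58,-100,-3],
    [-70,-122,-4],
    [-82,-144,-5],
    [-94,-165,-5],
    [-105,-184,-6],
    [-113,-199,-6]
  ],
  "dr": [
    [0,0.01,-0.01],
    [0,0.025,-0.02],
    [0,0.04,-0.03],
    [0,0.055,-0.045],
    [0,0.07,-0.06],
    [0,0.085,-0.075],
    [0,0.1,-0.09],
    [0.005,0.12,-0.1],
    [0.009,0.135,-0.11],
    [0.009,0.149,-0.118]
  ]
}}

```text
time: 25.6
position: [0.5993, 0.0021, 0.1628]
tool_rot: [3.121, -0.156, 0.227]
ft_force: [-0.5, -0.2, -0.8]
grip_width: 0.503
grip_force: 25.0
```

Call:
{"op": "send_rows", "data": {
  "xyz": [
    [-8,-22,1],
    [-16,-46,2],
    [-24,-71,4],
    [-33,-97,6],
    [-42,-123,8],
    [-51,-149,10],
    [-60,-174,12],
    [-67,-197,14],
    [-67,-197,14],
    [-67,-197,14]
  ],
  "dr": [
    [0,0.02,-0.015],
    [0,0.045,-0.03],
    [0.01,0.07,-0.045],
    [0.01,0.1,-0.06],
    [0.02,0.125,-0.08],
    [0.02,0.15,-0.1],
    [0.03,0.175,-0.12],
    [0.034,0.2,-0.137],
    [0.034,0.2,-0.137],
    [0.034,0.2,-0.137]
  ]
}}

```text
time: 26.43
position: [0.5557, 0.2039, 0.1392]
tool_rot: [-3.089, -0.066, -0.539]
ft_force: [2.2, -0.8, -0.1]
grip_width: 0.504
grip_force: 25.0
```

Call:
{"op": "send_rows", "data": {
  "xyz": [
    [0,0,0],
    [0,0,0],
    [0,0,0],
    [0,0,0],
    [0,0,0],
    [0,0,0],
    [0,0,0],
    [0,0,0],
    [0,0,0],
    [0,0,0]
  ],
  "dr": [
    [0,0,0],
    [0,0,0],
    [0,0,0],
    [0,0,0],
    [0,0,0],
    [0,0,0],
    [0,0,0],
    [0,0,0],
    [0,0,0],
    [0,0,0]
  ]
}}

```text
time: 27.27
position: [0.5572, 0.2026, 0.1404]
tool_rot: [-3.089, -0.061, -0.542]
ft_force: [-0.5, 0.4, -0.0]
grip_width: 0.499
grip_force: 25.0
```

```bash
python3 - <<'E'
from lib import *
s=show();inbay('red',s)
z=18+12.5
plan([(bay('red',40,z+4)),(bay('red',40,z)),(bay('red',33,z))])
E
```

```text
t 27.2667 p [557.2 202.6 140.4] rot [[0.939, 0.039, 0.34], [0.037, -0.999, 0.012], [0.341, 0.002, -0.94]] F [-0.5  0.4 -0. ] w 43.4 q [ 0.3   0.12 -0.82  1.98  0.34  0.79 -2.23]
TCP in bay [51.8 -0.1 94.4] rot err [-0.002 -0.002  0.001]
xyz [-11.6, -0.2, 59.9] dr [0.002, 0.002, -0.001] |rows 1.5
xyz [-0.0, -0.0, 4.0] dr [0.0, 0.0, -0.0] |rows 0.1
xyz [-7.0, -0.0, 0.0] dr [0.0, 0.0, -0.0] |rows 0.2
```

Call:
{"op": "send_rows", "data": {
  "xyz": [
    [-2,-0.5,10],
    [-5,-0.5,22],
    [-8,-0.5,34],
    [-11,-0.5,46],
    [-11.5,-0.5,54],
    [-11.5,-0.5,59],
    [-11.5,-0.5,61],
    [-11.5,-0.5,62.5],
    [-11.5,-0.5,63],
    [-11.5,-0.5,63]
  ],
  "dr": [
    [0,0,0],
    [0,0.002,0],
    [0,0.002,0],
    [0,0.002,0],
    [0,0.002,0],
    [0,0.002,0],
    [0,0.002,0],
    [0,0.002,0],
    [0,0.002,0],
    [0,0.002,0]
  ]
}}

```text
time: 28.1
position: [0.5682, 0.2036, 0.0778]
tool_rot: [-3.088, -0.061, -0.547]
ft_force: [0.1, -0.6, -0.5]
grip_width: 0.499
grip_force: 25.0
```

Call:
{"op": "send_rows", "data": {
  "xyz": [
    [-1,0,0],
    [-2,0,0],
    [-3,0,0],
    [-4,0,0],
    [-5,0,0],
    [-6,0,0],
    [-6.5,0,0],
    [-7,0,0],
    [-7,0,0],
    [-7,0,0]
  ],
  "dr": [
    [0,0,0],
    [0,0,0],
    [0,0,0],
    [0,0,0],
    [0,0,0],
    [0,0,0],
    [0,0,0],
    [0,0,0],
    [0,0,0],
    [0,0,0]
  ]
}}

```text
time: 28.93
position: [0.5616, 0.2032, 0.0751]
tool_rot: [-3.088, -0.061, -0.546]
ft_force: [1.0, -0.2, -0.8]
grip_width: 0.504
grip_force: 25.0
```

```bash
python3 - <<'E'
from lib import *
s=show();inbay('red',s)
E
```

```text
t 28.9333 p [561.6 203.2  75.1] rot [[0.939, 0.039, 0.343], [0.037, -0.999, 0.012], [0.343, 0.002, -0.939]] F [ 1.  -0.2 -0.8] w 43.8 q [ 0.24  0.23 -0.77  2.03  0.51  0.68 -2.39]
TCP in bay [33.5  0.3 31.5] rot err [-0.002  0.     0.001]
```

Call:
{"op": "send_rows", "data": {
  "xyz": [
    [0,0,0.5],
    [0,0,1],
    [0,0,1.2],
    [-0.5,0,1.2],
    [-1,0,1.2],
    [-1.5,0,1.2],
    [-2,0,1.2],
    [-2,0,1.2],
    [-2,0,1.2],
    [-2,0,1.2]
  ],
  "dr": [
    [0,0,0],
    [0,0,0],
    [0,0,0],
    [0,0,0],
    [0,0,0],
    [0,0,0],
    [0,0,0],
    [0,0,0],
    [0,0,0],
    [0,0,0]
  ]
}}

```text
time: 29.77
position: [0.5617, 0.2033, 0.0743]
tool_rot: [-3.086, -0.061, -0.551]
ft_force: [5.3, -0.6, 2.9]
grip_width: 0.503
grip_force: 25.0
```

```bash
python3 - <<'E'
from lib import *
s=show();inbay('red',s)
E
```

```text
t 29.7667 p [561.7 203.3  74.3] rot [[0.938, 0.039, 0.346], [0.037, -0.999, 0.013], [0.346, 0.001, -0.938]] F [ 5.3 -0.6  2.9] w 43.8 q [ 0.23  0.23 -0.77  2.04  0.51  0.68 -2.39]
TCP in bay [33.3  0.4 30.8] rot err [-0.002  0.003  0.001]
```

Call:
{"op": "send_rows", "data": {
  "xyz": [
    [0,0,0],
    [0,0,0],
    [0,0,0],
    [0,0,0],
    [0,0,0],
    [0,0,-5],
    [0,0,-20],
    [0,0,-45],
    [0,0,-70],
    [0,0,-80]
  ],
  "dr": [
    [0,0,0],
    [0,0,0],
    [0,0,0],
    [0,0,0],
    [0,0,0],
    [0,0,0],
    [0,0,0],
    [0,0,0],
    [0,0,0],
    [0,0,0]
  ],
  "jaw": 58
}}

```text
time: 30.6
position: [0.5327, 0.2035, 0.1514]
tool_rot: [-3.086, -0.063, -0.551]
ft_force: [0.9, 0.3, 0.3]
grip_width: 0.663
grip_force: 0.0
```

```bash
python3 - <<'E'
from lib import *
s=show();inbay('red',s)
im,C,_=snap('wrist');cv2.imwrite('pics/w3.png',im[...,::-1])
for b in blobs(masks(im)['red'],C,.08,100): print(*b)
R=RT(np.radians(-11))
plan([([570,-60,165],RT(-.05,.1)),([581.5,-383,100],R)],(bay('red',33,111)))
E
```

```text
t 30.6 p [532.7 203.5 151.4] rot [[0.938, 0.041, 0.346], [0.038, -0.999, 0.013], [0.346, 0.001, -0.938]] F [0.9 0.3 0.3] w 57.7 q [ 0.33  0.04 -0.84  2.02  0.26  0.79 -2.19]
TCP in bay [ 32.5   1.8 113.1] rot err [-0.001  0.003 -0.   ]
[259 146] [603.6 204.8] [585.3 204.4] [86.1 56. ] 2.4
[259 196] [565.7 203.6] [565.6 203.6] [54.  32.5] 2.4
xyz [29.1, 263.0, -5.8] dr [-0.02, -0.25, 0.089] |rows 6.3
xyz [21.0, 322.0, 67.3] dr [-0.007, -0.1, 0.142] |rows 7.9
```

View pics/w3.png

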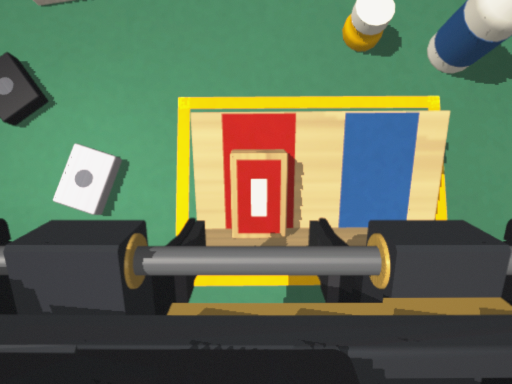

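The second plaque sits squarely on the first (columns 230–287), with its lower end at the backstop. Next is the third red plaque, at (581,-383).

Call:
{"op": "send_rows", "data": {
  "xyz": [
    [3,30,-1],
    [6,60,-2],
    [10,92,-3],
    [14,125,-4],
    [18,160,-4],
    [22,195,-5],
    [26,230,-6],
    [29,263,-6],
    [29,263,-6],
    [29,263,-6]
  ],
  "dr": [
    [0,-0.02,0.01],
    [0,-0.05,0.02],
    [-0.01,-0.08,0.03],
    [-0.01,-0.11,0.04],
    [-0.01,-0.14,0.05],
    [-0.02,-0.18,0.06],
    [-0.02,-0.22,0.08],
    [-0.02,-0.25,0.089],
    [-0.02,-0.25,0.089],
    [-0.02,-0.25,0.089]
  ],
  "jaw": 66
}}

```text
time: 31.48
position: [0.5679, -0.0624, 0.1633]
tool_rot: [3.133, -0.089, 0.154]
ft_force: [0.3, 0.4, -0.5]
grip_width: 0.756
grip_force: 0.0
```

Call:
{"op": "send_rows", "data": {
  "xyz": [
    [2,37,7],
    [5,75,14],
    [7,115,22],
    [10,155,30],
    [13,197,39],
    [15,240,48],
    [18,282,58],
    [21,322,67],
    [21,322,67],
    [21,322,67]
  ],
  "dr": [
    [0,-0.01,0.015],
    [0,-0.025,0.03],
    [0,-0.04,0.05],
    [0,-0.055,0.07],
    [0,-0.07,0.09],
    [0,-0.085,0.11],
    [-0.007,-0.1,0.13],
    [-0.007,-0.1,0.142],
    [-0.007,-0.1,0.142],
    [-0.007,-0.1,0.142]
  ]
}}

```text
time: 32.32
position: [0.577, -0.3852, 0.098]
tool_rot: [3.125, -0.311, -0.005]
ft_force: [-0.3, 0.6, -0.8]
grip_width: 0.759
grip_force: 0.0
```

Call:
{"op": "send_rows", "data": {
  "xyz": [
    [0,0,10],
    [0,0,20],
    [0,0,30],
    [0,0,40],
    [0,0,50],
    [0,0,50],
    [0,0,50],
    [0,0,50],
    [0,0,50],
    [0,0,50]
  ],
  "dr": [
    [0,0,0],
    [0,0,0],
    [0,0,0],
    [0,0,0],
    [0,0,0],
    [0,0,0],
    [0,0,0],
    [0,0,0],
    [0,0,0],
    [0,0,0]
  ]
}}

```text
time: 33.15
position: [0.5791, -0.3832, 0.051]
tool_rot: [3.125, -0.304, 0.001]
ft_force: [-0.6, 0.3, -0.0]
grip_width: 0.758
grip_force: 0.0
```

```bash
python3 - <<'E'
from lib import *
s=show()
im,C,s=snap('wrist')
for b in blobs(masks(im)['red'],C,.012,100): print(*b)
plan([([581,-383.5,19],RT(np.radians(-11)))])
E
```

```text
t 33.15 p [ 579.1 -383.2   51. ] rot [[0.981, -0.193, 0.0], [-0.193, -0.981, -0.002], [0.001, 0.002, -1.0]] F [-0.6  0.3 -0. ] w 65.9 q [ 0.82  0.58 -0.38  1.51  0.23  1.09 -1.37]
[268 176] [ 606.7 -395.7] [ 607.3 -391.5] [29.8  7.6] 70.6
xyz [1.9, -0.1, 32.0] dr [0.002, -0.001, -0.002] |rows 0.8
```

Call:
{"op": "send_rows", "data": {
  "xyz": [
    [1,0,8],
    [2,0,16],
    [2,0,24],
    [2,0,29],
    [2,0,31.5],
    [2,0,31.5],
    [2,0,31.5],
    [2,0,31.5],
    [2,0,31.5],
    [2,0,31.5]
  ],
  "dr": [
    [0,0,0],
    [0,0,0],
    [0,0,0],
    [0,0,0],
    [0,0,0],
    [0,0,0],
    [0,0,0],
    [0,0,0],
    [0,0,0],
    [0,0,0]
  ]
}}

```text
time: 34.03
position: [0.5807, -0.3833, 0.0187]
tool_rot: [3.125, -0.304, -0.001]
ft_force: [-0.5, 0.1, -0.0]
grip_width: 0.757
grip_force: 0.0
```

Call:
{"op": "send_rows", "data": {
  "xyz": [
    [0,0,0],
    [0,0,0],
    [0,0,0],
    [0,0,0],
    [0,0,0],
    [0,0,0],
    [0,0,0],
    [0,0,0],
    [0,0,0],
    [0,0,0]
  ],
  "dr": [
    [0,0,0],
    [0,0,0],
    [0,0,0],
    [0,0,0],
    [0,0,0],
    [0,0,0],
    [0,0,0],
    [0,0,0],
    [0,0,0],
    [0,0,0]
  ],
  "jaw": 30,
  "grip_force": 25
}}

```text
time: 34.87
position: [0.5807, -0.3833, 0.0188]
tool_rot: [3.125, -0.304, -0.001]
ft_force: [0.2, 0.5, -0.1]
grip_width: 0.5
grip_force: 25.0
```

```bash
python3 - <<'E'
from lib import *
s=show()
p=s['position']*1000;print(p[2]-6)
R=Rot.from_rotvec(s['tool_rot'])
plan([(p+[0,0,145],R),([580,-90,165],RT(-.08,.12)),(bay('red',48,100))])
E
```

```text
t 34.8667 p [ 580.7 -383.3   18.8] rot [[0.981, -0.193, -0.001], [-0.193, -0.981, -0.002], [-0.0, 0.002, -1.0]] F [ 0.2  0.5 -0.1] w 43.5 q [ 0.81  0.62 -0.37  1.53  0.25  1.04 -1.38]
12.770190011931827
xyz [-0.0, 0.2, -145.0] dr [0.0, 0.0, 0.0] |rows 3.5
xyz [-57.3, -287.6, -1.7] dr [0.008, 0.12, -0.114] |rows 7.0
xyz [-53.5, -289.3, 14.2] dr [0.029, 0.23, -0.118] |rows 7.1
```

Call:
{"op": "send_rows", "data": {
  "xyz": [
    [0,0,-10],
    [0,0,-30],
    [0,0,-55],
    [0,0,-80],
    [0,0,-105],
    [0,0,-130],
    [0,0,-145],
    [0,0,-145],
    [0,0,-145],
    [0,0,-145]
  ],
  "dr": [
    [0,0,0],
    [0,0,0],
    [0,0,0],
    [0,0,0],
    [0,0,0],
    [0,0,0],
    [0,0,0],
    [0,0,0],
    [0,0,0],
    [0,0,0]
  ]
}}

```text
time: 35.7
position: [0.58, -0.3827, 0.1627]
tool_rot: [3.126, -0.304, -0.003]
ft_force: [-0.8, 0.5, -1.5]
grip_width: 0.502
grip_force: 25.0
```

Call:
{"op": "send_rows", "data": {
  "xyz": [
    [-4,-15,0],
    [-8,-40,0],
    [-14,-72,0],
    [-20,-104,0],
    [-27,-136,0],
    [-33,-168,-1],
    [-40,-200,-1],
    [-46,-230,-1],
    [-52,-260,-1],
    [-57,-288,-2]
  ],
  "dr": [
    [0,0.01,-0.01],
    [0,0.02,-0.02],
    [0,0.03,-0.03],
    [0,0.045,-0.04],
    [0,0.055,-0.05],
    [0,0.07,-0.065],
    [0,0.08,-0.08],
    [0.005,0.1,-0.09],
    [0.008,0.11,-0.1],
    [0.008,0.12,-0.114]
  ]
}}

```text
time: 36.53
position: [0.5785, -0.0875, 0.1632]
tool_rot: [3.13, -0.124, 0.182]
ft_force: [0.2, 1.0, -0.6]
grip_width: 0.502
grip_force: 25.0
```

Call:
{"op": "send_rows", "data": {
  "xyz": [
    [-6,-30,1],
    [-12,-62,2],
    [-18,-96,4],
    [-25,-132,6],
    [-32,-168,8],
    [-38,-204,10],
    [-44,-236,12],
    [-50,-266,14],
    [-53,-289,14],
    [-53,-289,14]
  ],
  "dr": [
    [0,0.02,-0.01],
    [0,0.045,-0.025],
    [0.01,0.07,-0.04],
    [0.01,0.1,-0.05],
    [0.015,0.125,-0.065],
    [0.02,0.15,-0.08],
    [0.025,0.18,-0.095],
    [0.029,0.21,-0.11],
    [0.029,0.23,-0.118],
    [0.029,0.23,-0.118]
  ]
}}

```text
time: 37.37
position: [0.5492, 0.2089, 0.1432]
tool_rot: [-3.082, -0.078, -0.542]
ft_force: [-0.5, 1.4, 0.1]
grip_width: 0.501
grip_force: 25.0
```

Call:
{"op": "send_rows", "data": {
  "xyz": [
    [0,0,0],
    [0,0,0],
    [0,0,0],
    [0,0,0],
    [0,0,0],
    [0,0,0],
    [0,0,0],
    [0,0,0],
    [0,0,0],
    [0,0,0]
  ],
  "dr": [
    [0,0,0],
    [0,0,0],
    [0,0,0],
    [0,0,0],
    [0,0,0],
    [0,0,0],
    [0,0,0],
    [0,0,0],
    [0,0,0],
    [0,0,0]
  ]
}}

```text
time: 38.2
position: [0.5526, 0.2027, 0.145]
tool_rot: [-3.085, -0.064, -0.545]
ft_force: [-0.6, 0.0, -0.1]
grip_width: 0.501
grip_force: 25.0
```

```bash
python3 - <<'E'
from lib import *
s=show();inbay('red',s)
z=30+12.8
plan([(bay('red',40,z+1)),(bay('red',32,z))])
E
```

```text
t 38.2 p [552.6 202.7 145. ] rot [[0.939, 0.041, 0.343], [0.039, -0.999, 0.015], [0.343, -0.0, -0.939]] F [-0.6  0.  -0.1] w 43.6 q [ 0.29  0.1  -0.8   1.99  0.31  0.79 -2.21]
TCP in bay [ 49.    0.2 100.3] rot err [ 0.001 -0.    -0.   ]
xyz [-9.0, 0.2, 56.5] dr [-0.001, 0.0, 0.0] |rows 1.4
xyz [-8.0, -0.0, 1.0] dr [0.0, 0.0, 0.0] |rows 0.2
```

Call:
{"op": "send_rows", "data": {
  "xyz": [
    [-2,0,10],
    [-5,0,22],
    [-8,0,34],
    [-9,0,45],
    [-9,0,51],
    [-9,0,54],
    [-9,0,56],
    [-9,0,57],
    [-9,0,57.3],
    [-9,0,57.3]
  ],
  "dr": [
    [0,0,0],
    [0,0,0],
    [0,0,0],
    [0,0,0],
    [0,0,0],
    [0,0,0],
    [0,0,0],
    [0,0,0],
    [0,0,0],
    [0,0,0]
  ]
}}

```text
time: 39.03
position: [0.564, 0.2033, 0.0886]
tool_rot: [-3.085, -0.064, -0.547]
ft_force: [0.8, 1.0, -0.1]
grip_width: 0.498
grip_force: 25.0
```

Call:
{"op": "send_rows", "data": {
  "xyz": [
    [-1,0,0],
    [-2,0,0.3],
    [-3,0,0.5],
    [-4,0,0.5],
    [-5,0,0.5],
    [-6,0,0.5],
    [-7,0,0.5],
    [-7.5,0,0.5],
    [-8,0,0.5],
    [-8,0,0.5]
  ],
  "dr": [
    [0,0,0],
    [0,0,0],
    [0,0,0],
    [0,0,0],
    [0,0,0],
    [0,0,0],
    [0,0,0],
    [0,0,0],
    [0,0,0],
    [0,0,0]
  ]
}}

```text
time: 39.87
position: [0.558, 0.2032, 0.086]
tool_rot: [-3.084, -0.064, -0.55]
ft_force: [4.6, 0.4, 2.3]
grip_width: 0.502
grip_force: 25.0
```

```bash
python3 - <<'E'
from lib import *
s=show();inbay('red',s)
E
```

```text
t 39.8667 p [558.  203.2  86. ] rot [[0.937, 0.042, 0.346], [0.039, -0.999, 0.016], [0.346, -0.001, -0.938]] F [4.6 0.4 2.3] w 43.7 q [ 0.24  0.2  -0.77  2.04  0.46  0.69 -2.35]
TCP in bay [33.9  0.5 43. ] rot err [ 0.002  0.003 -0.   ]
```

Call:
{"op": "send_rows", "data": {
  "xyz": [
    [0,0,0],
    [0,0,0],
    [0,0,0],
    [0,0,0],
    [0,0,0],
    [0,0,-5],
    [0,0,-20],
    [0,0,-45],
    [0,0,-70],
    [0,0,-70]
  ],
  "dr": [
    [0,0,0],
    [0,0,0],
    [0,0,0],
    [0,0,0],
    [0,0,0],
    [0,0,0],
    [0,0,0],
    [0,0,0],
    [0,0,0],
    [0,0,0]
  ],
  "jaw": 58
}}

```text
time: 40.7
position: [0.5337, 0.2037, 0.1556]
tool_rot: [-3.082, -0.066, -0.556]
ft_force: [1.3, 0.9, 0.6]
grip_width: 0.667
grip_force: 0.0
```

```bash
python3 - <<'E'
from lib import *
s=show();inbay('red',s)
im,C,_=snap('wrist');cv2.imwrite('pics/w4.png',im[...,::-1])
for b in blobs(masks(im)['red'],C,.09,100): print(*b)
im,C,_=snap('top')
for k in('blue','grey'):
  for b in blobs(masks(im)[k],C,.012 if k=='blue' else .016,100):
    if b[3][0]<65: print(k,*b)
plan([([500,-60,165],RT(0,.1)),([461,-370,100],RT(np.radians(-.7)))],(bay('red',33,113)))
E
```

```text
t 40.7 p [533.7 203.7 155.6] rot [[0.936, 0.043, 0.349], [0.04, -0.999, 0.016], [0.35, -0.001, -0.937]] F [1.3 0.9 0.6] w 58.0 q [ 0.31  0.03 -0.82  2.02  0.25  0.79 -2.18]
TCP in bay [ 34.9   2.  116.7] rot err [ 0.002  0.007 -0.002]
[260 146] [603.3 204.7] [583.9 204.1] [83.2 53.1] 2.5
[259 202] [561.9 203.4] [561.4 203.5] [53.9 32.4] 2.5
blue [378 222] [ 461.7 -369.5] [ 460.8 -370.2] [54.2 29.4] -0.7
grey [210 119] [753.2 107.5] [753.1 108.7] [38.  34.2] 0.7
grey [244 124] [739.5  12.6] [743.1  11.8] [46.5 45.5] 0.2
grey [117 180] [580.8 373.5] [580.3 373.3] [61.7 43.7] -17.3
xyz [-36.6, 260.1, -27.8] dr [-0.009, -0.25, 0.04] |rows 6.3
xyz [-45.4, 310.0, 60.8] dr [-0.001, -0.1, 0.012] |rows 7.7
```

Call:
{"op": "send_rows", "data": {
  "xyz": [
    [-4,30,-4],
    [-9,62,-8],
    [-14,96,-12],
    [-19,130,-16],
    [-24,165,-20],
    [-29,200,-24],
    [-33,232,-28],
    [-37,260,-28],
    [-37,260,-28],
    [-37,260,-28]
  ],
  "dr": [
    [0,-0.02,0],
    [0,-0.05,0.01],
    [0,-0.08,0.01],
    [0,-0.11,0.02],
    [0,-0.14,0.02],
    [-0.005,-0.18,0.03],
    [-0.009,-0.22,0.04],
    [-0.009,-0.25,0.04],
    [-0.009,-0.25,0.04],
    [-0.009,-0.25,0.04]
  ],
  "jaw": 66
}}

```text
time: 41.63
position: [0.4982, -0.0615, 0.1624]
tool_rot: [-3.136, 0.006, -0.152]
ft_force: [0.1, 0.5, 0.4]
grip_width: 0.759
grip_force: 0.0
```

Call:
{"op": "send_rows", "data": {
  "xyz": [
    [-5,36,6],
    [-10,72,12],
    [-16,110,19],
    [-22,148,27],
    [-28,188,36],
    [-34,230,45],
    [-40,272,54],
    [-45,310,61],
    [-45,310,61],
    [-45,310,61]
  ],
  "dr": [
    [0,-0.01,0],
    [0,-0.025,0],
    [0,-0.04,0],
    [0,-0.055,0],
    [0,-0.07,0.01],
    [0,-0.085,0.01],
    [0,-0.1,0.012],
    [0,-0.1,0.012],
    [0,-0.1,0.012],
    [0,-0.1,0.012]
  ]
}}

```text
time: 42.47
position: [0.459, -0.3707, 0.0966]
tool_rot: [-3.138, 0.023, 0.004]
ft_force: [0.2, 0.9, -1.6]
grip_width: 0.76
grip_force: 0.0
```

Call:
{"op": "send_rows", "data": {
  "xyz": [
    [0,0,10],
    [0,0,20],
    [0,0,30],
    [0,0,40],
    [0,0,45],
    [0,0,45],
    [0,0,45],
    [0,0,45],
    [0,0,45],
    [0,0,45]
  ],
  "dr": [
    [0,0,0],
    [0,0,0],
    [0,0,0],
    [0,0,0],
    [0,0,0],
    [0,0,0],
    [0,0,0],
    [0,0,0],
    [0,0,0],
    [0,0,0]
  ]
}}

```text
time: 43.3
position: [0.4607, -0.3701, 0.0544]
tool_rot: [-3.141, 0.018, -0.001]
ft_force: [0.4, -0.1, -0.2]
grip_width: 0.755
grip_force: 0.0
```

```bash
python3 - <<'E'
from lib import *
s=show()
plan([([461,-370.5,19],RT(np.radians(-.7)))])
E
```

```text
t 43.3 p [ 460.7 -370.1   54.4] rot [[1.0, -0.012, 0.001], [-0.012, -1.0, 0.0], [0.001, -0.0, -1.0]] F [ 0.4 -0.1 -0.2] w 65.6 q [ 0.86  0.37 -0.27  1.79  0.11  1.   -1.04]
xyz [0.3, 0.5, 35.4] dr [-0.0, -0.001, 0.001] |rows 0.8
```

Call:
{"op": "send_rows", "data": {
  "xyz": [
    [0,0,10],
    [0,0,20],
    [0,0,28],
    [0,0,33],
    [0,0,35],
    [0,0,35],
    [0,0,35],
    [0,0,35],
    [0,0,35],
    [0,0,35]
  ],
  "dr": [
    [0,0,0],
    [0,0,0],
    [0,0,0],
    [0,0,0],
    [0,0,0],
    [0,0,0],
    [0,0,0],
    [0,0,0],
    [0,0,0],
    [0,0,0]
  ]
}}

```text
time: 44.13
position: [0.4604, -0.3698, 0.0188]
tool_rot: [-3.141, 0.018, -0.0]
ft_force: [0.2, 0.1, -0.5]
grip_width: 0.758
grip_force: 0.0
```

Call:
{"op": "send_rows", "data": {
  "xyz": [
    [0,0,0],
    [0,0,0],
    [0,0,0],
    [0,0,0],
    [0,0,0],
    [0,0,0],
    [0,0,0],
    [0,0,0],
    [0,0,0],
    [0,0,0]
  ],
  "dr": [
    [0,0,0],
    [0,0,0],
    [0,0,0],
    [0,0,0],
    [0,0,0],
    [0,0,0],
    [0,0,0],
    [0,0,0],
    [0,0,0],
    [0,0,0]
  ],
  "jaw": 30,
  "grip_force": 25
}}

```text
time: 44.97
position: [0.4604, -0.3697, 0.0188]
tool_rot: [-3.14, 0.018, 0.0]
ft_force: [0.7, 0.1, 0.1]
grip_width: 0.501
grip_force: 25.0
```

```bash
python3 - <<'E'
from lib import *
s=show()
p=s['position']*1000;print(p[2]-6)
R=Rot.from_rotvec(s['tool_rot'])
plan([(p+[0,0,145],R),([510,-120,165],RT(0,.1)),(bay('blue',48,85))])
E
```

```text
t 44.9667 p [ 460.4 -369.7   18.8] rot [[1.0, -0.011, -0.0], [-0.011, -1.0, 0.001], [-0.0, -0.001, -1.0]] F [0.7 0.1 0.1] w 43.6 q [ 0.85  0.41 -0.26  1.81  0.13  0.93 -1.05]
12.811961388364939
xyz [-0.0, -0.2, -145.0] dr [0.0, 0.0, 0.0] |rows 3.5
xyz [46.8, -250.2, -0.9] dr [-0.001, 0.1, -0.011] |rows 6.1
xyz [47.2, -222.8, 39.5] dr [0.01, 0.25, -0.04] |rows 5.5
```

Call:
{"op": "send_rows", "data": {
  "xyz": [
    [0,0,-10],
    [0,0,-30],
    [0,0,-55],
    [0,0,-80],
    [0,0,-105],
    [0,0,-130],
    [0,0,-145],
    [0,0,-145],
    [0,0,-145],
    [0,0,-145]
  ],
  "dr": [
    [0,0,0],
    [0,0,0],
    [0,0,0],
    [0,0,0],
    [0,0,0],
    [0,0,0],
    [0,0,0],
    [0,0,0],
    [0,0,0],
    [0,0,0]
  ]
}}

```text
time: 45.8
position: [0.4598, -0.3694, 0.163]
tool_rot: [-3.14, 0.018, 0.002]
ft_force: [-0.1, 0.3, -1.0]
grip_width: 0.503
grip_force: 25.0
```

Call:
{"op": "send_rows", "data": {
  "xyz": [
    [3,-12,0],
    [7,-35,0],
    [12,-62,0],
    [17,-90,0],
    [22,-118,0],
    [27,-146,0],
    [32,-174,0],
    [37,-200,-1],
    [42,-226,-1],
    [47,-250,-1]
  ],
  "dr": [
    [0,0.01,0],
    [0,0.02,0],
    [0,0.03,0],
    [0,0.04,0],
    [0,0.05,-0.005],
    [0,0.06,-0.01],
    [0,0.07,-0.01],
    [0,0.08,-0.01],
    [0,0.09,-0.011],
    [0,0.1,-0.011]
  ]
}}

```text
time: 46.63
position: [0.5093, -0.1174, 0.1637]
tool_rot: [-3.136, -0.001, -0.154]
ft_force: [-0.1, -0.1, 0.1]
grip_width: 0.502
grip_force: 25.0
```

Call:
{"op": "send_rows", "data": {
  "xyz": [
    [5,-25,2],
    [11,-50,6],
    [17,-77,11],
    [23,-105,16],
    [29,-132,21],
    [35,-160,27],
    [41,-188,34],
    [47,-211,39],
    [47,-223,39],
    [47,-223,39]
  ],
  "dr": [
    [0,0.02,0],
    [0,0.05,-0.005],
    [0,0.08,-0.01],
    [0,0.11,-0.015],
    [0,0.14,-0.02],
    [0.005,0.17,-0.025],
    [0.01,0.2,-0.03],
    [0.01,0.23,-0.04],
    [0.01,0.25,-0.04],
    [0.01,0.25,-0.04]
  ]
}}

```text
time: 47.47
position: [0.5582, 0.1071, 0.1291]
tool_rot: [-3.083, -0.072, -0.54]
ft_force: [-0.6, 0.7, -0.3]
grip_width: 0.501
grip_force: 25.0
```

Call:
{"op": "send_rows", "data": {
  "xyz": [
    [0,0,0],
    [0,0,0],
    [0,0,0],
    [0,0,0],
    [0,0,0],
    [0,0,0],
    [0,0,0],
    [0,0,0],
    [0,0,0],
    [0,0,0]
  ],
  "dr": [
    [0,0,0],
    [0,0,0],
    [0,0,0],
    [0,0,0],
    [0,0,0],
    [0,0,0],
    [0,0,0],
    [0,0,0],
    [0,0,0],
    [0,0,0]
  ]
}}

```text
time: 48.3
position: [0.561, 0.1026, 0.1311]
tool_rot: [-3.085, -0.062, -0.545]
ft_force: [-0.4, -0.4, -0.4]
grip_width: 0.502
grip_force: 25.0
```

```bash
python3 - <<'E'
from lib import *
s=show();inbay('blue',s)
z=6+12.8
plan([(bay('blue',40,z+1)),(bay('blue',32,z))])
E
```

```text
t 48.3 p [561.  102.6 131.1] rot [[0.939, 0.041, 0.342], [0.038, -0.999, 0.015], [0.343, -0.001, -0.939]] F [-0.4 -0.4 -0.4] w 43.7 q [ 0.4   0.04 -0.68  2.06  0.16  0.71 -1.91]
TCP in bay [48.2 -0.1 85.7] rot err [ 0.001 -0.     0.001]
xyz [-8.2, -0.0, 65.9] dr [-0.001, 0.0, -0.001] |rows 1.6
xyz [-8.0, -0.0, 1.0] dr [-0.0, 0.0, 0.0] |rows 0.2
```

Call:
{"op": "send_rows", "data": {
  "xyz": [
    [-2,0,12],
    [-5,0,25],
    [-8,0,39],
    [-8,0,52],
    [-8,0,60],
    [-8,0,63],
    [-8,0,65],
    [-8,0,66],
    [-8,0,66.5],
    [-8,0,66.5]
  ],
  "dr": [
    [0,0,0],
    [0,0,0],
    [0,0,0],
    [0,0,0],
    [0,0,0],
    [0,0,0],
    [0,0,0],
    [0,0,0],
    [0,0,0],
    [0,0,0]
  ]
}}

```text
time: 49.13
position: [0.5766, 0.1034, 0.0665]
tool_rot: [-3.084, -0.062, -0.547]
ft_force: [-0.3, -0.7, -0.4]
grip_width: 0.506
grip_force: 25.0
```

Call:
{"op": "send_rows", "data": {
  "xyz": [
    [-1,0,0],
    [-2,0,0.3],
    [-3,0,0.5],
    [-4,0,0.5],
    [-5,0,0.5],
    [-6,0,0.5],
    [-7,0,0.5],
    [-7.5,0,0.5],
    [-8,0,0.5],
    [-8,0,0.5]
  ],
  "dr": [
    [0,0,0],
    [0,0,0],
    [0,0,0],
    [0,0,0],
    [0,0,0],
    [0,0,0],
    [0,0,0],
    [0,0,0],
    [0,0,0],
    [0,0,0]
  ]
}}

```text
time: 49.97
position: [0.5709, 0.1035, 0.0642]
tool_rot: [-3.082, -0.062, -0.552]
ft_force: [5.2, 0.4, 2.3]
grip_width: 0.503
grip_force: 25.0
```

```bash
python3 - <<'E'
from lib import *
s=show();inbay('blue',s)
E
```

```text
t 49.9667 p [570.9 103.5  64.2] rot [[0.937, 0.041, 0.346], [0.037, -0.999, 0.016], [0.347, -0.002, -0.938]] F [5.2 0.4 2.3] w 43.8 q [ 0.35  0.17 -0.66  2.1   0.34  0.58 -2.07]
TCP in bay [34.6  0.3 19.5] rot err [0.002 0.004 0.001]
```

Call:
{"op": "send_rows", "data": {
  "xyz": [
    [0,0,0],
    [0,0,0],
    [0,0,0],
    [0,0,0],
    [0,0,0],
    [0,0,-5],
    [0,0,-25],
    [0,0,-55],
    [0,0,-85],
    [0,0,-100]
  ],
  "dr": [
    [0,0,0],
    [0,0,0],
    [0,0,0],
    [0,0,0],
    [0,0,0],
    [0,0,0],
    [0,0,0],
    [0,0,0],
    [0,0,0],
    [0,0,0]
  ],
  "jaw": 58
}}

```text
time: 50.8
position: [0.535, 0.1024, 0.1599]
tool_rot: [-3.084, -0.064, -0.551]
ft_force: [0.7, 0.6, 0.3]
grip_width: 0.668
grip_force: 0.0
```

```bash
python3 - <<'E'
from lib import *
s=show();inbay('blue',s)
im,C,_=snap('wrist');im2,C2,_=snap('top')
a=cv2.resize(im2[130:270,60:270],(384*3//2,384),interpolation=cv2.INTER_CUBIC)
cv2.imwrite('pics/w5.png',cv2.resize(np.hstack([im,a]),(800,283))[...,::-1])
for b in blobs(masks(im2)['grey'],C2,.016,100):
    if 40<b[3][0]<75: print(*b)
E
```

```text
t 50.8 p [535.  102.4 159.9] rot [[0.937, 0.042, 0.346], [0.039, -0.999, 0.016], [0.346, -0.001, -0.938]] F [0.7 0.6 0.3] w 58.1 q [ 0.44 -0.07 -0.7   2.08  0.04  0.77 -1.82]
TCP in bay [ 33.7   0.7 121.7] rot err [ 0.002  0.003 -0.   ]
[244 124] [739.6  12.9] [743.1  11.8] [46.5 45.5] 0.2
[117 180] [580.  373.3] [580.1 373.3] [61.4 44. ] -16.1
[131 216] [476.8 329.5] [476.9 329.5] [59.8 44.1] -20.1
```

View pics/w5.png

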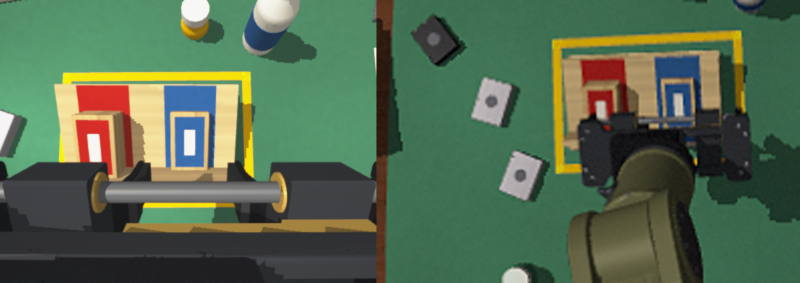

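All four plaques are stacked (red pile near (95,145), blue at (190,140) in the left half). The weight that was at (441,372) has been knocked to world (477,330). I'll take the unmoved one at (580,373) first, with the tool turned half round to suit the last joint.

```bash
python3 - <<'E'
from lib import *
W=RT(np.radians(180-16))
plan([([540,130,220],RT(1.0)),([555,250,210],RT(1.95)),([580,373.3,110],W),([580,373.3,60],W)],(bay('blue',34,120)))
E
```

```text
xyz [26.1, -28.1, -56.1] dr [0.168, -0.323, -0.949] |rows 8.1
xyz [109.1, -52.2, 10.0] dr [-0.0, 0.0, -0.95] |rows 7.6
xyz [105.2, 68.9, 100.0] dr [-0.0, -0.0, -0.912] |rows 7.3
xyz [0.0, 0.0, 50.0] dr [-0.0, -0.0, -0.0] |rows 1.2
```

Call:
{"op": "send_rows", "data": {
  "xyz": [
    [3,-3,-12],
    [6,-6,-22],
    [9,-9,-32],
    [12,-12,-42],
    [15,-15,-50],
    [18,-18,-56],
    [21,-22,-56],
    [24,-26,-56],
    [26,-28,-56],
    [26,-28,-56]
  ],
  "dr": [
    [0.018,-0.035,-0.1],
    [0.037,-0.07,-0.21],
    [0.055,-0.105,-0.31],
    [0.074,-0.14,-0.42],
    [0.092,-0.18,-0.52],
    [0.11,-0.215,-0.63],
    [0.13,-0.25,-0.735],
    [0.15,-0.29,-0.84],
    [0.168,-0.323,-0.949],
    [0.168,-0.323,-0.949]
  ],
  "jaw": 66
}}

```text
time: 51.73
position: [0.5394, 0.1307, 0.2168]
tool_rot: [-2.75, -1.509, 0.003]
ft_force: [-0.1, -0.1, 0.7]
grip_width: 0.758
grip_force: 0.0
```

Call:
{"op": "send_rows", "data": {
  "xyz": [
    [12,-6,1],
    [24,-12,2],
    [36,-18,3],
    [48,-24,4],
    [60,-30,5],
    [72,-36,6],
    [84,-41,8],
    [97,-47,9],
    [109,-52,10],
    [109,-52,10]
  ],
  "dr": [
    [0,0,-0.1],
    [0,0,-0.21],
    [0,0,-0.32],
    [0,0,-0.42],
    [0,0,-0.53],
    [0,0,-0.63],
    [0,0,-0.74],
    [0,0,-0.85],
    [0,0,-0.95],
    [0,0,-0.95]
  ]
}}

```text
time: 52.57
position: [0.5526, 0.2521, 0.2072]
tool_rot: [-1.757, -2.6, -0.003]
ft_force: [-1.3, 0.6, 0.5]
grip_width: 0.759
grip_force: 0.0
```

Call:
{"op": "send_rows", "data": {
  "xyz": [
    [12,8,5],
    [24,16,15],
    [36,24,26],
    [48,32,38],
    [60,40,50],
    [72,48,62],
    [84,55,75],
    [96,63,88],
    [105,69,100],
    [105,69,100]
  ],
  "dr": [
    [0,0,-0.1],
    [0,0,-0.2],
    [0,0,-0.3],
    [0,0,-0.4],
    [0,0,-0.51],
    [0,0,-0.61],
    [0,0,-0.71],
    [0,0,-0.81],
    [0,0,-0.912],
    [0,0,-0.912]
  ]
}}

```text
time: 53.4
position: [0.5771, 0.3728, 0.1049]
tool_rot: [-0.436, -3.106, 0.001]
ft_force: [-1.4, -0.1, -0.2]
grip_width: 0.759
grip_force: 0.0
```

Call:
{"op": "send_rows", "data": {
  "xyz": [
    [0,0,10],
    [0,0,20],
    [0,0,30],
    [0,0,40],
    [0,0,50],
    [0,0,50],
    [0,0,50],
    [0,0,50],
    [0,0,50],
    [0,0,50]
  ],
  "dr": [
    [0,0,0],
    [0,0,0],
    [0,0,0],
    [0,0,0],
    [0,0,0],
    [0,0,0],
    [0,0,0],
    [0,0,0],
    [0,0,0],
    [0,0,0]
  ]
}}

```text
time: 54.23
position: [0.5794, 0.3731, 0.0592]
tool_rot: [0.438, 3.111, 0.003]
ft_force: [0.1, 0.2, 0.1]
grip_width: 0.759
grip_force: 0.0
```

```bash
python3 - <<'E'
from lib import *
s=show()
im,C,_=snap('top')
for b in blobs(masks(im)['grey'],C,.016,100):
    if 40<b[3][0]<75: print(*b)
plan([([580,373.3,20],RT(np.radians(180-16)))])
E
```

```text
t 54.2333 p [579.4 373.1  59.2] rot [[-0.961, 0.276, 0.0], [0.276, 0.961, 0.002], [0.0, 0.002, -1.0]] F [0.1 0.2 0.1] w 66.1 q [ 0.02  0.73 -0.92  1.51  0.6   1.21  0.3 ]
[244 124] [739.5  12.5] [743.1  11.8] [46.5 45.5] 0.2
xyz [-0.6, 0.3, 39.1] dr [0.002, -0.0, -0.001] |rows 0.9
```

Call:
{"op": "send_rows", "data": {
  "xyz": [
    [0,0,10],
    [-0.5,0,20],
    [-0.5,0,29],
    [-0.5,0,36],
    [-0.5,0,39],
    [-0.5,0,39],
    [-0.5,0,39],
    [-0.5,0,39],
    [-0.5,0,39],
    [-0.5,0,39]
  ],
  "dr": [
    [0,0,0],
    [0,0,0],
    [0,0,0],
    [0,0,0],
    [0,0,0],
    [0,0,0],
    [0,0,0],
    [0,0,0],
    [0,0,0],
    [0,0,0]
  ]
}}

```text
time: 55.12
position: [0.5796, 0.3727, 0.0196]
tool_rot: [-0.438, -3.11, -0.003]
ft_force: [-0.5, 0.5, -0.5]
grip_width: 0.76
grip_force: 0.0
```

Call:
{"op": "send_rows", "data": {
  "xyz": [
    [0,0,0],
    [0,0,0],
    [0,0,0],
    [0,0,0],
    [0,0,0],
    [0,0,0],
    [0,0,0],
    [0,0,0],
    [0,0,0],
    [0,0,0]
  ],
  "dr": [
    [0,0,0],
    [0,0,0],
    [0,0,0],
    [0,0,0],
    [0,0,0],
    [0,0,0],
    [0,0,0],
    [0,0,0],
    [0,0,0],
    [0,0,0]
  ],
  "jaw": 30,
  "grip_force": 45
}}

```text
time: 55.95
position: [0.5796, 0.3726, 0.0195]
tool_rot: [-0.438, -3.11, -0.002]
ft_force: [0.2, -1.0, 0.5]
grip_width: 0.5
grip_force: 45.0
```

```bash
python3 - <<'E'
from lib import *
s=show()
p=s['position']*1000;print(p[2]-8)
R=Rot.from_rotvec(s['tool_rot'])
plan([(p+[-15,-60,150],R),(bay('red',40,110,1))])
E
```

```text
t 55.95 p [579.6 372.6  19.5] rot [[-0.961, 0.276, -0.0], [0.276, 0.961, 0.001], [0.001, 0.001, -1.0]] F [ 0.2 -1.   0.5] w 43.5 q [ 0.01  0.77 -0.89  1.53  0.63  1.15  0.28]
11.498245269458497
xyz [-2.0, -61.6, -150.1] dr [0.0, 0.0, 0.0] |rows 3.9
xyz [-7.8, -112.9, 18.3] dr [-0.055, -0.348, -0.318] |rows 3.8
```

Call:
{"op": "send_rows", "data": {
  "xyz": [
    [0,0,-10],
    [0,0,-30],
    [0,0,-55],
    [0,0,-80],
    [0,0,-105],
    [0,-10,-130],
    [-1,-30,-150],
    [-2,-50,-150],
    [-2,-62,-150],
    [-2,-62,-150]
  ],
  "dr": [
    [0,0,0],
    [0,0,0],
    [0,0,0],
    [0,0,0],
    [0,0,0],
    [0,0,0],
    [0,0,0],
    [0,0,0],
    [0,0,0],
    [0,0,0]
  ]
}}

```text
time: 56.78
position: [0.5648, 0.3086, 0.1696]
tool_rot: [0.443, 3.11, -0.004]
ft_force: [0.7, 0.3, -4.0]
grip_width: 0.499
grip_force: 45.0
```

Call:
{"op": "send_rows", "data": {
  "xyz": [
    [-1,-14,2],
    [-2,-28,4],
    [-3,-43,6],
    [-4,-58,8],
    [-5,-73,11],
    [-6,-88,14],
    [-7,-102,16],
    [-8,-113,18],
    [-8,-113,18],
    [-8,-113,18]
  ],
  "dr": [
    [-0.007,-0.043,-0.04],
    [-0.014,-0.087,-0.08],
    [-0.02,-0.13,-0.12],
    [-0.027,-0.174,-0.16],
    [-0.034,-0.217,-0.2],
    [-0.041,-0.26,-0.24],
    [-0.048,-0.305,-0.28],
    [-0.055,-0.348,-0.318],
    [-0.055,-0.348,-0.318],
    [-0.055,-0.348,-0.318]
  ]
}}

```text
time: 57.62
position: [0.5402, 0.2007, 0.1511]
tool_rot: [-0.055, 2.792, 0.007]
ft_force: [0.4, 0.0, -2.5]
grip_width: 0.497
grip_force: 45.0
```

Call:
{"op": "send_rows", "data": {
  "xyz": [
    [0,0,0],
    [0,0,0],
    [0,0,0],
    [0,0,0],
    [0,0,0],
    [0,0,0],
    [0,0,0],
    [0,0,0],
    [0,0,0],
    [0,0,0]
  ],
  "dr": [
    [0,0,0],
    [0,0,0],
    [0,0,0],
    [0,0,0],
    [0,0,0],
    [0,0,0],
    [0,0,0],
    [0,0,0],
    [0,0,0],
    [0,0,0]
  ]
}}

```text
time: 58.45
position: [0.5409, 0.2014, 0.1512]
tool_rot: [-0.057, 2.791, 0.01]
ft_force: [-0.2, 0.5, -4.0]
grip_width: 0.499
grip_force: 45.0
```

```bash
cat >> lib.py <<'E'
def inbayf(col,s=None):
    s=s or get_state(); p0,R0=bay(col,0,0,1); S=Rot.from_euler('z',TH)*Rot.from_euler('y',-.35)
    print('TCP in bay',S.inv().apply(s['position']*1000-p0).round(1),'rot err',(R0.inv()*Rot.from_rotvec(s['tool_rot'])).as_rotvec().round(3))
E
python3 - <<'E'
from lib import *
s=show();inbayf('red',s)
z=44+11.5
plan([(bay('red',35,z+8,1)),(bay('red',35,z,1))])
E
```

```text
t 58.45 p [540.9 201.4 151.2] rot [[-0.938, -0.041, 0.343], [-0.039, 0.999, 0.014], [-0.343, 0.0, -0.939]] F [-0.2  0.5 -4. ] w 43.4 q [ 0.71  0.13 -1.24  2.    0.38  0.82  0.88]
TCP in bay [ 40.1  -0.6 110.2] rot err [-0. -0. -0.]
xyz [5.1, 0.6, 46.7] dr [0.0, 0.0, 0.0] |rows 1.1
xyz [-0.0, -0.0, 8.0] dr [0.0, 0.0, 0.0] |rows 0.2
```

Call:
{"op": "send_rows", "data": {
  "xyz": [
    [2,1,10],
    [4,1,20],
    [5,1,30],
    [5,1,39],
    [5,1,45],
    [5,1,48],
    [5,1,50],
    [5,1,51],
    [5,1,52],
    [5,1,52]
  ],
  "dr": [
    [0,0,0],
    [0,0,0],
    [0,0,0],
    [0,0,0],
    [0,0,0],
    [0,0,0],
    [0,0,0],
    [0,0,0],
    [0,0,0],
    [0,0,0]
  ]
}}

```text
time: 59.28
position: [0.5542, 0.2031, 0.101]
tool_rot: [-0.057, 2.79, 0.01]
ft_force: [-0.5, -0.1, -3.8]
grip_width: 0.502
grip_force: 45.0
```

Call:
{"op": "send_rows", "data": {
  "xyz": [
    [0,0,0.5],
    [0,0,1],
    [0,0,1.5],
    [0,0,2],
    [0,0,2.5],
    [0,0,2.5],
    [0,0,2.5],
    [0,0,2.5],
    [0,0,2.5],
    [0,0,2.5]
  ],
  "dr": [
    [0,0,0],
    [0,0,0],
    [0,0,0],
    [0,0,0],
    [0,0,0],
    [0,0,0],
    [0,0,0],
    [0,0,0],
    [0,0,0],
    [0,0,0]
  ]
}}

```text
time: 60.12
position: [0.5549, 0.203, 0.0985]
tool_rot: [-0.058, 2.791, 0.01]
ft_force: [-2.5, -1.2, 2.5]
grip_width: 0.497
grip_force: 45.0
```

```bash
python3 - <<'E'
from lib import *
s=show();inbayf('red',s)
E
```

```text
t 60.1167 p [554.9 203.   98.5] rot [[-0.938, -0.041, 0.343], [-0.039, 0.999, 0.014], [-0.343, -0.0, -0.939]] F [-2.5 -1.2  2.5] w 43.3 q [ 0.55  0.27 -1.13  2.02  0.6   0.76  0.7 ]
TCP in bay [35.2  0.5 55.8] rot err [ 0. -0. -0.]
```

Call:
{"op": "send_rows", "data": {
  "xyz": [
    [0,0,0],
    [0,0,0],
    [0,0,0],
    [0,0,0],
    [0,0,0],
    [0,0,-5],
    [0,0,-20],
    [0,0,-40],
    [0,0,-60],
    [0,0,-60]
  ],
  "dr": [
    [0,0,0],
    [0,0,0],
    [0,0,0],
    [0,0,0],
    [0,0,0],
    [0,0,0],
    [0,0,0],
    [0,0,0],
    [0,0,0],
    [0,0,0]
  ],
  "jaw": 58
}}

```text
time: 60.95
position: [0.5354, 0.2037, 0.1582]
tool_rot: [-0.059, 2.785, 0.01]
ft_force: [0.6, 0.9, 0.2]
grip_width: 0.666
grip_force: 0.0
```

```bash
python3 - <<'E'
from lib import *
s=show();inbayf('red',s)
im,C,_=snap('top')
for b in blobs(masks(im)['grey'],C,.016,60):
    if 20<b[3][0]<75: print(*b)
W=RT(np.radians(159.9))
plan([([500,300,150],W),([477,329.5,70],W)],(bay('red',35,115,1)))
E
```

```text
t 60.95 p [535.4 203.7 158.2] rot [[-0.936, -0.042, 0.348], [-0.04, 0.999, 0.014], [-0.349, -0.001, -0.937]] F [0.6 0.9 0.2] w 57.9 q [ 0.75  0.09 -1.28  2.01  0.34  0.82  0.91]
TCP in bay [ 37.4   1.9 118.6] rot err [ 0.    -0.006 -0.002]
[210 119] [753.2 107.5] [753.1 108.7] [38.  34.2] 0.7
[244 124] [739.4  12.5] [743.1  11.8] [46.5 45.5] 0.2
[169 180] [579.4 222.2] [575.4 221. ] [42.7 42.2] -88.9
xyz [29.9, 99.6, -6.6] dr [0.069, 0.345, 0.388] |rows 4.2
xyz [31.8, 19.8, 80.0] dr [-0.0, 0.001, -0.0] |rows 2.1
```

Call:
{"op": "send_rows", "data": {
  "xyz": [
    [3,12,-3],
    [7,25,-5],
    [11,38,-6],
    [15,52,-7],
    [19,66,-7],
    [23,80,-7],
    [27,92,-7],
    [30,100,-7],
    [30,100,-7],
    [30,100,-7]
  ],
  "dr": [
    [0.009,0.043,0.048],
    [0.017,0.086,0.097],
    [0.026,0.13,0.145],
    [0.035,0.173,0.194],
    [0.043,0.216,0.243],
    [0.052,0.26,0.29],
    [0.06,0.3,0.34],
    [0.069,0.345,0.388],
    [0.069,0.345,0.388],
    [0.069,0.345,0.388]
  ],
  "jaw": 66
}}

```text
time: 61.83
position: [0.4995, 0.3009, 0.1494]
tool_rot: [-0.546, -3.093, 0.002]
ft_force: [-1.2, -0.3, -0.3]
grip_width: 0.756
grip_force: 0.0
```

Call:
{"op": "send_rows", "data": {
  "xyz": [
    [0,0,0],
    [0,0,0],
    [0,0,0],
    [0,0,0],
    [0,0,0],
    [0,0,0],
    [0,0,0],
    [0,0,0],
    [0,0,0],
    [0,0,0]
  ],
  "dr": [
    [0,0,0],
    [0,0,0],
    [0,0,0],
    [0,0,0],
    [0,0,0],
    [0,0,0],
    [0,0,0],
    [0,0,0],
    [0,0,0],
    [0,0,0]
  ]
}}

```text
time: 62.67
position: [0.4996, 0.3009, 0.151]
tool_rot: [0.548, 3.093, -0.0]
ft_force: [-0.7, -0.0, -0.2]
grip_width: 0.758
grip_force: 0.0
```

```bash
python3 - <<'E'
from lib import *
s=show()
for n in('wrist','top'):
  im,C,_=snap(n)
  print(n)
  for b in blobs(masks(im)['grey'],C,.016,100):
    if 30<b[3][0]<85: print(*b)
  cv2.imwrite(f'pics/x{n}.png',im[...,::-1])
W=RT(np.radians(159.9))
plan([([477,329.5,70],W)])
E
```

```text
t 62.6667 p [499.6 300.9 151. ] rot [[-0.939, 0.344, 0.001], [0.344, 0.939, -0.0], [-0.001, -0.0, -1.0]] F [-0.7 -0.  -0.2] w 65.9 q [ 0.29  0.45 -1.1   1.71  0.42  1.25  0.32]
wrist
[269 147] [471.1 323.2] [476.8 328.5] [59.9 44.5] -20.3
[181 302] [590.3 184.5] [590.1 183.3] [40.1 19.6] -47.1
top
[210 120] [753.1 107.5] [753.1 108.7] [38.  34.2] 0.7
[244 124] [739.3  12.4] [743.1  11.8] [46.5 45.5] 0.2
[170 185] [564.6 219. ] [563.7 219. ] [64.4 45.2] 5.3
xyz [31.1, 19.1, 80.9] dr [-0.0, 0.001, 0.0] |rows 2.1
```

View pics/xwrist.png

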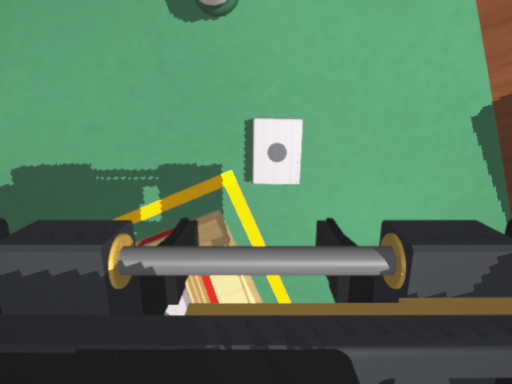

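The wrist view puts the second weight at pixel (277,152), which is world (477,329) and agrees with the top view.

Call:
{"op": "send_rows", "data": {
  "xyz": [
    [5,3,10],
    [11,7,22],
    [17,11,35],
    [23,15,48],
    [29,18,60],
    [31,18.5,70],
    [31,18.5,81],
    [31,18.5,81],
    [31,18.5,81],
    [31,18.5,81]
  ],
  "dr": [
    [0,0,0],
    [0,0,0],
    [0,0,0],
    [0,0,0],
    [0,0,0],
    [0,0,0],
    [0,0,0],
    [0,0,0],
    [0,0,0],
    [0,0,0]
  ]
}}

```text
time: 63.6
position: [0.4775, 0.3288, 0.0703]
tool_rot: [0.549, 3.092, 0.0]
ft_force: [-0.5, 0.4, 0.2]
grip_width: 0.756
grip_force: 0.0
```

Call:
{"op": "send_rows", "data": {
  "xyz": [
    [0,0,10],
    [0,0,20],
    [0,0,30],
    [0,0,40],
    [0,0,46],
    [0,0,50],
    [0,0,50],
    [0,0,50],
    [0,0,50],
    [0,0,50]
  ],
  "dr": [
    [0,0,0],
    [0,0,0],
    [0,0,0],
    [0,0,0],
    [0,0,0],
    [0,0,0],
    [0,0,0],
    [0,0,0],
    [0,0,0],
    [0,0,0]
  ]
}}

```text
time: 64.43
position: [0.4772, 0.3292, 0.0205]
tool_rot: [0.548, 3.092, 0.001]
ft_force: [1.0, 0.2, 0.5]
grip_width: 0.755
grip_force: 0.0
```

Call:
{"op": "send_rows", "data": {
  "xyz": [
    [0,0,0],
    [0,0,0],
    [0,0,0],
    [0,0,0],
    [0,0,0],
    [0,0,0],
    [0,0,0],
    [0,0,0],
    [0,0,0],
    [0,0,0]
  ],
  "dr": [
    [0,0,0],
    [0,0,0],
    [0,0,0],
    [0,0,0],
    [0,0,0],
    [0,0,0],
    [0,0,0],
    [0,0,0],
    [0,0,0],
    [0,0,0]
  ],
  "jaw": 30,
  "grip_force": 45
}}

```text
time: 65.27
position: [0.477, 0.3288, 0.02]
tool_rot: [0.548, 3.092, -0.001]
ft_force: [-0.5, -0.2, 2.2]
grip_width: 0.499
grip_force: 44.9
```

```bash
python3 - <<'E'
from lib import *
s=show()
p=s['position']*1000;print(p[2]-8)
R=Rot.from_rotvec(s['tool_rot'])
plan([(p+[0,0,170],R),([500,210,190],RT(np.pi+.0)),(bay('blue',40,100,1))])
E
```

```text
t 65.2667 p [477.  328.8  20. ] rot [[-0.939, 0.344, 0.001], [0.344, 0.939, -0.001], [-0.001, -0.0, -1.0]] F [-0.5 -0.2  2.2] w 43.4 q [ 0.14  0.59 -0.98  1.82  0.57  1.04  0.15]
12.023828724463794
xyz [-0.2, -0.0, -170.0] dr [0.0, 0.0, 0.0] |rows 4.1
xyz [-62.4, -103.7, 0.1] dr [-0.0, 0.001, -0.351] |rows 2.9
xyz [-48.4, -107.7, 48.4] dr [-0.008, -0.35, -0.04] |rows 3.1
```

Call:
{"op": "send_rows", "data": {
  "xyz": [
    [0,0,-10],
    [0,0,-30],
    [0,0,-55],
    [0,0,-80],
    [0,0,-105],
    [0,0,-130],
    [0,0,-155],
    [0,0,-170],
    [0,0,-170],
    [0,0,-170]
  ],
  "dr": [
    [0,0,0],
    [0,0,0],
    [0,0,0],
    [0,0,0],
    [0,0,0],
    [0,0,0],
    [0,0,0],
    [0,0,0],
    [0,0,0],
    [0,0,0]
  ]
}}

```text
time: 66.1
position: [0.4768, 0.329, 0.1901]
tool_rot: [0.548, 3.092, 0.0]
ft_force: [-0.1, -0.4, -3.6]
grip_width: 0.499
grip_force: 44.9
```

Call:
{"op": "send_rows", "data": {
  "xyz": [
    [-7,-11,0],
    [-14,-23,0],
    [-21,-35,0],
    [-28,-47,0],
    [-36,-60,0],
    [-44,-73,0],
    [-52,-86,0],
    [-58,-97,0],
    [-62,-104,0],
    [-62,-104,0]
  ],
  "dr": [
    [0,0,-0.04],
    [0,0,-0.08],
    [0,0,-0.12],
    [0,0,-0.16],
    [0,0,-0.2],
    [0,0,-0.24],
    [0,0,-0.28],
    [0,0,-0.32],
    [0,0,-0.351],
    [0,0,-0.351]
  ]
}}

```text
time: 66.93
position: [0.499, 0.2067, 0.1878]
tool_rot: [-0.004, -3.139, 0.004]
ft_force: [1.3, 0.5, -4.4]
grip_width: 0.501
grip_force: 44.9
```

Call:
{"op": "send_rows", "data": {
  "xyz": [
    [-5,-14,0],
    [-11,-28,0],
    [-17,-42,5],
    [-23,-56,10],
    [-29,-70,18],
    [-35,-84,28],
    [-41,-97,38],
    [-48,-108,48],
    [-48,-108,48],
    [-48,-108,48]
  ],
  "dr": [
    [0,-0.043,0],
    [0,-0.087,-0.01],
    [0,-0.13,-0.015],
    [0,-0.175,-0.02],
    [-0.005,-0.22,-0.025],
    [-0.008,-0.26,-0.03],
    [-0.008,-0.305,-0.04],
    [-0.008,-0.35,-0.04],
    [-0.008,-0.35,-0.04],
    [-0.008,-0.35,-0.04]
  ]
}}

```text
time: 67.77
position: [0.5455, 0.1017, 0.1406]
tool_rot: [-0.055, 2.794, 0.01]
ft_force: [0.3, 0.3, -3.4]
grip_width: 0.503
grip_force: 44.9
```

Call:
{"op": "send_rows", "data": {
  "xyz": [
    [0,0,0],
    [0,0,0],
    [0,0,0],
    [0,0,0],
    [0,0,0],
    [0,0,0],
    [0,0,0],
    [0,0,0],
    [0,0,0],
    [0,0,0]
  ],
  "dr": [
    [0,0,0],
    [0,0,0],
    [0,0,0],
    [0,0,0],
    [0,0,0],
    [0,0,0],
    [0,0,0],
    [0,0,0],
    [0,0,0],
    [0,0,0]
  ]
}}

```text
time: 68.6
position: [0.5473, 0.1019, 0.1421]
tool_rot: [-0.057, 2.79, 0.011]
ft_force: [-0.1, 0.2, -3.0]
grip_width: 0.503
grip_force: 44.9
```

```bash
python3 - <<'E'
from lib import *
s=show();inbayf('blue',s)
z=20+12
plan([(bay('blue',35,z+2,1)),(bay('blue',35,z,1))])
E
```

```text
t 68.6 p [547.3 101.9 142.1] rot [[-0.938, -0.041, 0.343], [-0.038, 0.999, 0.014], [-0.344, 0.001, -0.939]] F [-0.1  0.2 -3. ] w 43.8 q [ 1.06  0.01 -1.32  2.07  0.13  0.73  1.27]
TCP in bay [ 39.2  -0.3 100.8] rot err [-0.    -0.001  0.001]
xyz [4.2, 0.3, 66.8] dr [0.0, 0.001, -0.001] |rows 1.6
xyz [0.0, -0.0, 2.0] dr [0.0, -0.0, 0.0] |rows 0.0
```

Call:
{"op": "send_rows", "data": {
  "xyz": [
    [2,0.5,12],
    [4,0.5,26],
    [4,0.5,40],
    [4,0.5,52],
    [4,0.5,60],
    [4,0.5,63],
    [4,0.5,65],
    [4,0.5,66],
    [4,0.5,67],
    [4,0.5,67]
  ],
  "dr": [
    [0,0,0],
    [0,0,0],
    [0,0,0],
    [0,0,0],
    [0,0,0],
    [0,0,0],
    [0,0,0],
    [0,0,0],
    [0,0,0],
    [0,0,0]
  ]
}}

```text
time: 69.43
position: [0.5669, 0.1031, 0.0783]
tool_rot: [-0.056, 2.789, 0.01]
ft_force: [0.8, 0.2, -3.6]
grip_width: 0.502
grip_force: 44.9
```

Call:
{"op": "send_rows", "data": {
  "xyz": [
    [0,0,0.5],
    [0,0,1],
    [0,0,1.5],
    [0,0,2],
    [0,0,2],
    [0,0,2],
    [0,0,2],
    [0,0,2],
    [0,0,2],
    [0,0,2]
  ],
  "dr": [
    [0,0,0],
    [0,0,0],
    [0,0,0],
    [0,0,0],
    [0,0,0],
    [0,0,0],
    [0,0,0],
    [0,0,0],
    [0,0,0],
    [0,0,0]
  ]
}}

```text
time: 70.27
position: [0.5673, 0.1031, 0.0767]
tool_rot: [-0.057, 2.79, 0.008]
ft_force: [-7.9, -1.0, 8.9]
grip_width: 0.499
grip_force: 45.0
```

```bash
python3 - <<'E'
from lib import *
s=show();inbayf('blue',s)
E
```

```text
t 70.2667 p [567.3 103.1  76.7] rot [[-0.938, -0.04, 0.343], [-0.038, 0.999, 0.013], [-0.344, -0.001, -0.939]] F [-7.9 -1.   8.9] w 43.4 q [ 0.79  0.26 -1.15  2.08  0.55  0.67  0.92]
TCP in bay [35.5  0.1 32.5] rot err [ 0.001 -0.001  0.   ]
```

Call:
{"op": "send_rows", "data": {
  "xyz": [
    [0,0,-0.7],
    [0,0,-0.7],
    [0,0,-0.7],
    [0,0,-0.7],
    [0,0,-0.7],
    [0,0,-0.7],
    [0,0,-0.7],
    [0,0,-0.7],
    [0,0,-0.7],
    [0,0,-0.7]
  ],
  "dr": [
    [0,0,0],
    [0,0,0],
    [0,0,0],
    [0,0,0],
    [0,0,0],
    [0,0,0],
    [0,0,0],
    [0,0,0],
    [0,0,0],
    [0,0,0]
  ]
}}

```text
time: 71.1
position: [0.5672, 0.1033, 0.0767]
tool_rot: [-0.057, 2.79, 0.011]
ft_force: [-2.4, -1.2, 2.8]
grip_width: 0.5
grip_force: 44.9
```

Call:
{"op": "send_rows", "data": {
  "xyz": [
    [0,0,0],
    [0,0,0],
    [0,0,0],
    [0,0,0],
    [0,0,0],
    [0,0,-5],
    [0,0,-18],
    [0,0,-35],
    [0,0,-50],
    [0,0,-50]
  ],
  "dr": [
    [0,0,0],
    [0,0,0],
    [0,0,0],
    [0,0,0],
    [0,0,0],
    [0,0,0],
    [0,0,0],
    [0,0,0],
    [0,0,0],
    [0,0,0]
  ],
  "jaw": 58
}}

```text
time: 71.93
position: [0.551, 0.103, 0.126]
tool_rot: [-0.057, 2.786, 0.008]
ft_force: [0.4, 0.4, 1.6]
grip_width: 0.67
grip_force: 0.0
```

```bash
python3 - <<'E'
from lib import *
s=show();inbayf('blue',s)
plan([([540,20,230],RT(2.8)),([480,-150,230],RT(2.3))])
E
```

```text
t 71.9333 p [551. 103. 126.] rot [[-0.937, -0.041, 0.347], [-0.039, 0.999, 0.013], [-0.347, -0.002, -0.938]] F [0.4 0.4 1.6] w 58.3 q [ 1.01  0.09 -1.32  2.08  0.27  0.71  1.15]
TCP in bay [37.1  0.7 84.4] rot err [ 0.002 -0.005 -0.   ]
xyz [-22.6, -82.6, -102.4] dr [0.066, 0.351, 0.379] |rows 4.2
xyz [-0.5, -180.3, -0.1] dr [0.0, -0.0, 0.5] |rows 4.3
```

Call:
{"op": "send_rows", "data": {
  "xyz": [
    [-1,-3,-11],
    [-3,-10,-25],
    [-6,-20,-40],
    [-9,-32,-55],
    [-12,-44,-70],
    [-15,-56,-84],
    [-19,-70,-95],
    [-23,-83,-102],
    [-23,-83,-102],
    [-23,-83,-102]
  ],
  "dr": [
    [0.008,0.044,0.03],
    [0.016,0.09,0.08],
    [0.025,0.13,0.13],
    [0.033,0.175,0.18],
    [0.041,0.22,0.23],
    [0.05,0.26,0.28],
    [0.058,0.31,0.33],
    [0.066,0.351,0.379],
    [0.066,0.351,0.379],
    [0.066,0.351,0.379]
  ]
}}

```text
time: 72.77
position: [0.5403, 0.0187, 0.2262]
tool_rot: [-0.534, -3.091, -0.004]
ft_force: [0.1, 1.1, 0.3]
grip_width: 0.668
grip_force: 0.0
```

Call:
{"op": "send_rows", "data": {
  "xyz": [
    [0,-18,0],
    [0,-38,0],
    [0,-58,0],
    [0,-80,0],
    [0,-102,0],
    [0,-124,0],
    [0,-146,0],
    [0,-165,0],
    [0,-180,0],
    [0,-180,0]
  ],
  "dr": [
    [0,0,0.05],
    [0,0,0.1],
    [0,0,0.15],
    [0,0,0.2],
    [0,0,0.26],
    [0,0,0.32],
    [0,0,0.38],
    [0,0,0.44],
    [0,0,0.5],
    [0,0,0.5]
  ]
}}

```text
time: 73.6
position: [0.4777, -0.1534, 0.226]
tool_rot: [-1.29, -2.858, 0.003]
ft_force: [0.1, 0.2, -0.4]
grip_width: 0.669
grip_force: 0.0
```

```bash
python3 - <<'E'
from lib import *
show()
im,C,_=snap('top');im2,C2,_=snap('scene')
a=cv2.resize(im[135:240,135:260],(600,504),interpolation=cv2.INTER_CUBIC)
for b in blobs(masks(im)['grey'],C,.09,60):
    if 30<b[3][0]<85: print(*b)
# expected weight centres
for c,z in(('red',44),('blue',20)):
    p,_=bay(c,35,z);print(c,p,proj(C,[p/1000]).round(1), ((proj(C,[bay(c,35,z+8)[0]/1000])-[134.5,134.5])*4.8).round())
b=cv2.resize(im2[150:290,190:330],(504,504),interpolation=cv2.INTER_CUBIC)
f=np.hstack([a,b]);cv2.imwrite('pics/fin.png',cv2.resize(f,(800,365))[...,::-1])
E
```

```text
t 73.6 p [ 477.7 -153.4  226. ] rot [[-0.662, 0.75, -0.006], [0.75, 0.662, 0.0], [0.004, -0.004, -1.0]] F [ 0.1  0.2 -0.4] w 58.2 q [ 1.27  0.09 -1.05  1.8   0.08  1.31  0.92]
[210 119] [735.4 101. ] [735.3 102. ] [35.5 32. ] 0.7
[244 124] [722.3  12. ] [726.   11.4] [43.5 42.6] 0.2
[209 182] [568.9 102.9] [568.2 102.7] [58.3 42. ] 0.7
[170 185] [558.8 205.2] [558.2 205.3] [60.6 42.5] 6.0
[313 239] [ 420.  -170.5] [ 420.7 -171.1] [55.9 20.1] 4.0
[128 269] [339.6 313.7] [339.8 313.6] [34.2 33.6] -44.9
[ 14 380] [ 17.6 649.1] [ 20.6 655. ] [81.2 26.2] -83.8
red [558.75978015 202.74764818  87.33382263] [[171.2 185.5]] [[174. 249.]]
blue [571.08126298 103.16900333  64.78887752] [[209.7 181.7]] [[360. 230.]]
```

View pics/fin.png

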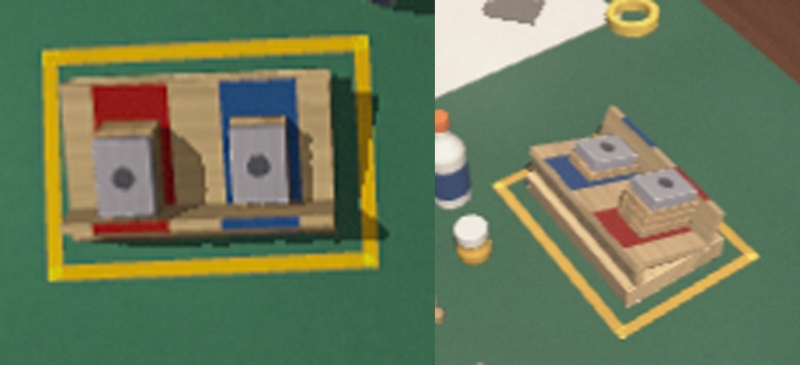

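The final view shows both piles flush against the backstop, each with a weight flat and centred at (123,177) and (259,165). The stand is inside the tape, so I'll hand in.

```bash
python3 -c "
from bench import *
print(close_job())"
```

```text
the job is handed in; nothing more can be done
None
```

The job is handed in at about 74 s of 210 s: the stand is inside the tape, three red plaques and one blue are stacked against the backstop, and a steel weight lies on the middle of each pile; no verdict came back.

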